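Gang-clamp steel bars, give them a shot of anti-spatter, tray them

ROBOT

A 7-joint arm with a two-finger parallel gripper is mounted at the origin on a cart in front of the work surface, level with it; the furniture and walls round the work are solid. World frame = base frame: x ahead of the robot, y to its left, z up, the work surface at z = 0. Lengths are in m, angles in rad, forces in N, time in s.
With the tool pointing down it reaches from about 0.4 to 0.875 m from the base axis. Payload 6.5 kg.
Tool frame: the origin (TCP) lies at the very end of the fingers, on their centre line; the grasp point (between the pads) lies behind it (r.grip_depth is the z of the grasp point in the tool frame, in m); z points along the fingers, y is the line along which they close (so a half turn about z gives the same grasp; the last joint's range is limited). The gripper opens to 85 mm and grips with 20 to 120 N. Pads are 22 mm wide; open, the fingers measure 114 mm over their backs; the gripper's body (76 mm by 85 mm) begins 54 mm behind the grasp point. The pads swing forward as they close: fully open they stand 13 mm farther back than shut.
Start: joints at [-1.194, 0.536, -0.004, 1.538, 0.003, 1.067, -0.071], TCP at [0.279, 0.587, 0.231] pointing down, gripper open.
Joint ranges: [-2.7, 2.7], [-0.37, 2.16], [-1.27, 1.26], [0.24, 2.4], [-1.31, 4.45], [0.19, 1.91], [-2.76, 2.76]. Speed limits (rad/s): [2.39, 2.39, 3.14, 3.14, 3.14, 3.14, 3.14].

INTERFACE

Orientations are given as a unit quaternion [x, y, z, w].
In Python, from bench import r gives the robot as it stands.
- The arm moves only by the tool play_rows, never from a script. Its arguments are lists of equal length, an entry for each row: "delta_rot": the turn, a rotation vector about the world's x, y, z each as a share of 6 degrees, from -1 to 1, a list of three; "dp": the shift along the world's x, y, z each as a share of 0.05 m, from -1 to 1, a list of three; "grip": the opening, from 0 (shut) to 1 (fully open). In form: {"delta_rot": [[rx, ry, rz], ...], "dp": [[x, y, z], ...], "grip": [grip, ...]}. A call has 1 to 5 rows; each row shifts and turns the commanded pose from where the row before left it; what a row does not reach is not made up. A row lasts 1/10 s, in which the tool goes at most 50 mm and 8.59 degrees, less where a joint would pass 70% of its speed; a pose out of reach is approached as far as the arm can. A call with a number of a shift or a turn outside -1 to 1 is refused whole. A call with a gripper value outside its range is refused whole. The fingers move at their own pace and stop on an object; "newtons" is the grip in N (left out, the last holds). Time passes only in rows, so rows that do not move let the fingers close. It gives the time, the measured TCP pose, the force, the opening and the grip force at its end, in the units of the state.
- r.read_state(): the state, without advancing time (a new reading comes with each control period).
- r.read_camera(name): name is "scene" or "top"; returns the picture (400x640x3 uint8, blue, green, red); there is no depth.
- r.calibration(name): a dict with "intrinsics" (3x3 intrinsics, pixels), "T" (4x4, takes a point from camera to world coordinates). Camera axes: x right, y up, looking along -z (the intrinsics and any distortion apply to the point x, -y, -z); pixel columns grow to the right and rows downward; lengths in m; the calibration is good to about 2 mm. A picture is of the moment at which its call begins. calibration takes no time and is no camera call.
- r.sign_off(): hands the job in; it is judged then, once.
The state is a dict: "time": time; "qpos": joint angles; "joint_velocities": joint speeds; "tau": joint torques, N m; "tool_pos": TCP position; "eef_rot": TCP orientation; "ft_force": force on the tool from outside, world axes, zero at the start; "torque": the same for the moment, N m; "width": opening from 0.0 (shut) to 1.0 (fully open); "gripper_force": force on a finger pad.
Only numpy, scipy, OpenCV 4.12 (cv2) and the standard library are available. Lean on these libraries where they do the work, as an engineer would, in place of code of your own. Each camera call takes 0.05 s, during which the arm holds its last target. There are 200 camera calls.

TASK

Lay every square steel bar lengthwise in the grooves of the vise on the spray station, one bar to a groove, and crank the jaw shut until all of them are firmly gripped between the jaws. With the bars clamped, give them a shot of anti-spatter: push the red cap of the canister fully down and let it spring back up; then wind the jaw fully open again and lay all the bars flat on the floor of the drip tray, none on top of another. Do not press the cap unless the vise is wound shut, and leave the other things on the table where they are.

Things in the scene. Friction and masses are not known exactly. Their poses are not given: they have to be found in the camera images.
- spray_station: blue and dark steel station, bolted down, about 275 (x) by 280 (y) mm. Origin at table height between the vise jaws; x is the clamping direction (away from the robot at yaw 0), y to the left. The bed is at z = 25 mm. The canister (62 mm across, yellow and white, fixed) stands behind the fixed jaw at x = +120, y = 0; the crank axle is at x = 0, y = -155 mm, on a blue box 46 mm high
- jaw_face (a point): middle of the moving near jaw's face, 8 mm above the bed, at station x = -75 mm when fully open; the fixed far jaw's face is at station x = +55 mm. Both jaws are 150 mm wide in y, 20 mm thick, tops at z = 55 mm
- vise_jaw (a joint): travel of the moving jaw towards the fixed jaw in m: 0 fully open (130 mm between the faces), 0.041 the far stop; about 0.035 when it touches bars of 95 mm. It moves only by the crank
- vise_crank (a joint): turn of the crank in rad, 0 to 12.88, growing clockwise as seen from above; clockwise closes the jaw, 20 mm a full turn; at 0 the arm points along the station's +x. Light to turn (about 3 N at the grip), and it stays where it is left, holding the clamping force; wind it against the bars until it resists with some 8 to 12 N at the grip
- crank_axis (a point): point on the crank's vertical axle, at the same height as crank_grip_mid: the centre of the circle that the grip runs on
- crank_grip_mid (a point): middle of the crank's upright black grip, which spins freely on its pin, 45 mm from the axle: 22 mm in diameter, 41 mm high, its top 19 mm above this point and the crank arm's upper side 25 mm below it
- nozzle_cap (a joint): downward travel of the red nozzle cap in m: 0 up, 0.008 fully down. Its spring needs about 2 N to start and 6 N at the bottom and brings it back up
- cap_top (a point): centre of the flat top of the red nozzle cap (32 mm in diameter) on the canister, about 189 mm above the table
- drip_tray: loose open green sheet-metal tray, outside 180 (x) by 140 (y) by 28 mm high, walls and floor 4 mm. Origin under its centre on the table, x and y along its sides, z up
- bar_a: loose square steel bar 16 x 95 x 16 mm, about 0.19 kg, one of two or three that look alike; its y axis runs along its length; origin in the middle of one of its long faces, the underside as it lies at the start
- bar_a_mid (a point): middle of bar_a, axes as the bar's
- bar_b: loose square steel bar 16 x 95 x 16 mm, about 0.19 kg, one of two or three that look alike; its y axis runs along its length; origin in the middle of one of its long faces, the underside as it lies at the start
- bar_b_mid (a point): middle of bar_b, axes as the bar's
- bar_c: loose square steel bar 16 x 95 x 16 mm, about 0.19 kg, one of two or three that look alike; its y axis runs along its length; origin in the middle of one of its long faces, the underside as it lies at the start
- bar_c_mid (a point): middle of bar_c, axes as the bar's
- stub_plate: bystander: round tube stub on a plate, 104 x 101 x 57 mm, origin under its centre
- mig_pliers: bystander: welding pliers with red handles, 58 x 199 x 18 mm
- gusset: bystander: triangular steel gusset plate, 72 x 72 x 6 mm
- round_bar: bystander: round steel bar 16 mm in diameter, 140 mm long, not to be loaded
- square_tube: bystander: square tube offcut 35 x 85 x 35 mm, not to be loaded
- groove_0 (a point): a point on the floor of the right (station y = -50 mm) groove, where a bar's middle may be laid with the jaw open; axes as the station's, the groove runs along x. It is 24 mm wide between lands 5 mm high; the lands are short (station x = 28 to 45 and -36 to -22 mm), so between x = -22 and 28 mm the bed is plain and fingers can go down beside a bar
- groove_1 (a point): a point on the floor of the middle (y = 0) groove, where a bar's middle may be laid with the jaw open; axes as the station's, the groove runs along x. It is 24 mm wide between lands 5 mm high; the lands are short (station x = 28 to 45 and -36 to -22 mm), so between x = -22 and 28 mm the bed is plain and fingers can go down beside a bar
- groove_2 (a point): a point on the floor of the left (y = +50 mm) groove, where a bar's middle may be laid with the jaw open; axes as the station's, the groove runs along x. It is 24 mm wide between lands 5 mm high; the lands are short (station x = 28 to 45 and -36 to -22 mm), so between x = -22 and 28 mm the bed is plain and fingers can go down beside a bar
- hood_front (a point): foremost point of the rim of the grey fume hood that hangs, fixed, over the back of the table (about 210 mm across in x, 330 in y, behind and to both sides of this point, from here up): keep wrist and arm in front of it when swinging from side to side

How it is judged:
By the outcome, as a careful person would: the job done as asked, in the order asked, and still so for the second after the job is handed in, with the robot touching nothing.
Of bar_a, bar_b, bar_c only 2 to 3 are there at a start; the rules pass over those that are not, and their reading is None.
At some moment in a run one of bar_a, bar_b, bar_c, drip_tray may be knocked a few centimetres aside while the robot is not near it.
Once in a run the grip may slacken for a moment while it holds something.
It also fails if it takes over 210 s, if anything falls off the work surface, if the arm or the gripper's body presses on something with over 40 N, if the wrist force passes 120 N, or if a joint passes its speed limit or range.

## Working session

There is one attempt and no reset: what is moved stays moved. The work goes in short steps, Python scripts to look and compute and a tool call to move; the robot and the scene stay as the last step left them, time stands still between calls to the robot, and variables do not carry over. Pictures are saved under pics/ and viewed, at most 14 in all, crops included, and the job is handed in when it is done.

Besides the shell and the picture viewer there is one more tool, called after "Request:" as a command line: name --argument value ..., lists and objects as JSON in quotes. play_rows: Moves the arm, as the interface text tells. Shift numbers are shares of 0.05 m and turn numbers shares of 6 degrees, none past 1 either way. Its arguments: {"type":"object","properties":{"delta_rot":{"type":"array"},"dp":{"type":"array"},"grip":{"type":"array"},"newtons":{"type":"number"}},"required":["delta_rot","dp","grip"]}

```bash
mkdir -p pics; ls
python3 - <<'E'
from bench import r
import cv2
for n in("scene","top"):
    im=r.read_camera(n); cv2.imwrite(f"pics/{n}0.png",im)
    c=r.calibration(n); print(n,c)
s=r.read_state(); print(s, r.grip_depth)
E
```

```text
pics
scene {'intrinsics': array([[469.19551102,   0.        , 315.91209528],
       [  0.        , 469.19551102, 196.13901271],
       [  0.        ,   0.        ,   1.        ]]), 'T': array([[ 0.76598701,  0.29328057, -0.57205804, -0.25652005],
       [-0.642481  ,  0.31885851, -0.69681233, -0.95946308],
       [-0.02195594,  0.90128561,  0.43266867,  0.8308986 ],
       [ 0.        ,  0.        ,  0.        ,  1.        ]])}
top {'intrinsics': array([[432.58544   ,   0.        , 329.0798397 ],
       [  0.        , 432.58544   , 193.43049375],
       [  0.        ,   0.        ,   1.        ]]), 'T': array([[-0.02812024,  0.99675805, -0.07538336,  0.43205554],
       [-0.99959597, -0.02835237, -0.00201066,  0.03459072],
       [-0.00414144,  0.07529636,  0.9971526 ,  1.70962524],
       [ 0.        ,  0.        ,  0.        ,  1.        ]])}
{'time': 0.1, 'qpos': array([-1.19417697,  0.53708069, -0.00443411,  1.53876754,  0.00260711,
        1.06724838, -0.07122031]), 'joint_velocities': array([ 0.00044898, -0.00062686,  0.00026423, -0.00204681,  0.00136198,
       -0.00067514, -0.0008349 ]), 'tau': array([ 3.14217381e-03, -5.84560382e+01,  1.05221786e+00, -2.59773624e+01,
        1.26453696e-02,  4.52728680e-03, -3.33844035e-06]), 'tool_pos': array([0.27829871, 0.5868032 , 0.23050965]), 'eef_rot': array([ 2.19580191e-01,  9.75594167e-01, -7.41649643e-04, -1.05638117e-04]), 'ft_force': array([ 0.49120013, -0.07066222,  0.24203232]), 'torque': array([-0.05222326, -0.01365743, -0.0560352 ]), 'gripper_force': 0.0, 'width': 1.0005805829936847} -0.0187
```

View pics/scene0.png

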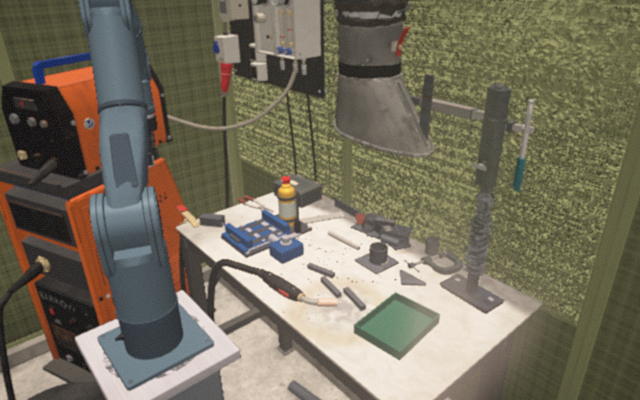

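View pics/top0.png

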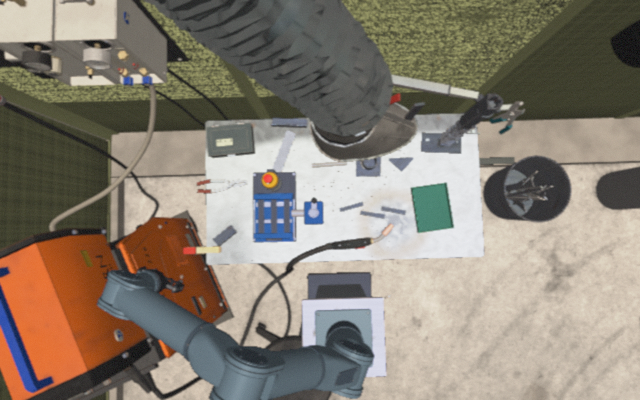

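The scene picture shows the station at about (265,230), three dark bars at (320,270), (331,287) and (354,298), and the tray at (397,325). The top picture shows the station at (275,215), bars at (351,207), (371,213) and (393,210), the tray at (432,207), and the hood rim at about (345,155).

```bash
cat > h.py <<'E'
from bench import r
import cv2, numpy as np
def ray(n,uv):
    c=r.calibration(n);K=c["intrinsics"];T=c["T"]
    d=np.linalg.solve(K,np.array([uv[0],uv[1],1.0])); d=np.array([d[0],-d[1],-d[2]])
    return T[:3,3],T[:3,:3]@d
def plane(n,uv,z):
    o,d=ray(n,uv); return o+d*(z-o[2])/d[2]
def proj(n,p):
    c=r.calibration(n);T=c["T"];q=T[:3,:3].T@(np.asarray(p)-T[:3,3]);q=np.array([q[0],-q[1],-q[2]])
    v=c["intrinsics"]@q; return v[:2]/v[2]
def two(a,b):
    (o1,d1),(o2,d2)=ray("top",a),ray("scene",b)
    t=np.linalg.lstsq(np.c_[d1,-d2],o2-o1,rcond=None)[0]
    p,q=o1+t[0]*d1,o2+t[1]*d2; return (p+q)/2,np.linalg.norm(p-q)
def crop(n,im,x0,x1,y0,y1,f,name):
    cv2.imwrite(name,cv2.resize(im[y0:y1,x0:x1],None,fx=f,fy=f,interpolation=cv2.INTER_CUBIC))
def rect(n,mask,z,amin=40):
    out=[]
    for c in cv2.findContours(mask.astype('uint8'),cv2.RETR_EXTERNAL,cv2.CHAIN_APPROX_NONE)[0]:
        if cv2.contourArea(c)<amin: continue
        P=np.array([plane(n,p[0],z)[:2] for p in c],np.float32)
        (cx,cy),(w,h),a=cv2.minAreaRect(P*1000)
        if w>h: w,h,a=h,w,a+90   # a: angle; h long
        # long axis direction angle = a+90 in world
        out.append((round(cx/1000,4),round(cy/1000,4),round(w),round(h),round((a+90)%180,1),tuple(c.mean(0)[0].round(1))))
    return out
E
python3 - <<'E'
from h import *
im=cv2.imread("pics/top0.png")
crop("top",im,235,475,150,250,3.3,"pics/t1.png")
g=cv2.imread("pics/scene0.png"); crop("scene",g,210,450,170,350,3.3,"pics/s1.png")
h=cv2.cvtColor(im,cv2.COLOR_BGR2HSV)
green=(h[...,0]>60)&(h[...,0]<95)&(h[...,1]>100); green[:150]=0;green[250:]=0
print("tray",rect("top",green,0.028,200))
blue=(h[...,0]>100)&(h[...,0]<125)&(h[...,1]>110); blue[:150]=0;blue[250:]=0;blue[:,:240]=0
print("blue",rect("top",blue,0.05,20))
dark=(h[...,2]<130); dark[:190]=0;dark[225:]=0;dark[:,:335]=0;dark[:,412:]=0
print("bars",rect("top",dark,0.016,15))
red=((h[...,0]<6)|(h[...,0]>174))&(h[...,1]>150); red[:165]=0;red[200:]=0;red[:,:250]=0;red[:,295:]=0
print("cap",rect("top",red,0.189,5))
hs=cv2.cvtColor(g,cv2.COLOR_BGR2HSV)
red=((hs[...,0]<6)|(hs[...,0]>174))&(hs[...,1]>150); red[:170]=0;red[190:]=0;red[:,:270]=0;red[:,300:]=0
print("capS",[ (c.reshape(-1,2).min(0),c.reshape(-1,2).max(0)) for c in cv2.findContours(red.astype('uint8'),0,1)[0]])
E
```

```text
tray [(0.4937, -0.3587, 131, 168, 6.5, (np.float64(431.6), np.float64(207.4)))]
blue [(0.4172, 0.2562, 69, 147, 90.3, (np.float64(273.9), np.float64(231.8))), (0.4896, 0.2282, 23, 42, 178.8, (np.float64(280.1), np.float64(212.3))), (0.4909, 0.2781, 23, 42, 179.0, (np.float64(267.1), np.float64(212.7))), (0.486, 0.0997, 65, 81, 178.6, (np.float64(313.2), np.float64(212.7))), (0.5499, 0.254, 31, 146, 88.4, (np.float64(273.5), np.float64(196.5)))]
bars []
cap [(0.607, 0.253, 22, 25, 43.8, (np.float64(267.7), np.float64(178.2)))]
capS [(array([281, 176], dtype=int32), array([289, 182], dtype=int32))]
```

View pics/t1.png

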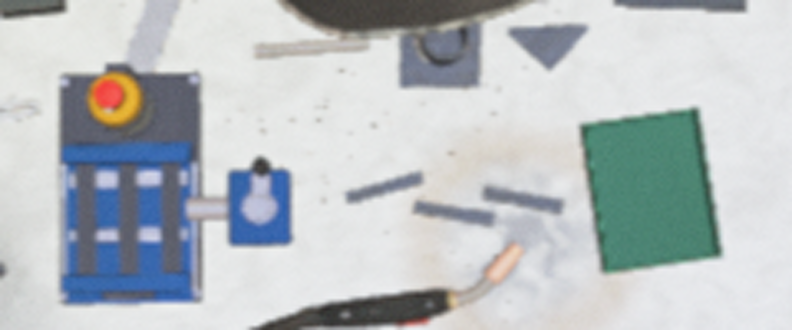

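View pics/s1.png

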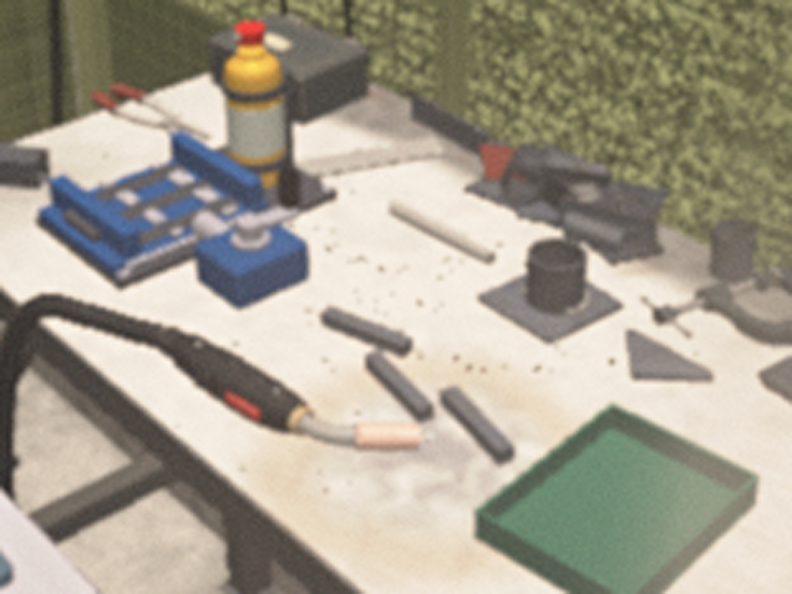

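The crops show three bars in the top view near (352,207), (373,214) and (393,210), with the crank at (313,212) and its black grip at (314,200), which is the +x direction (angle 0). The station yaw is close to 0 and the tray is rotated about 6 degrees.

```bash
cat >> h.py <<'E'
def bars(im,box=(335,412,195,222),z=0.016,thr=160,amin=15):
    g=cv2.GaussianBlur(cv2.cvtColor(im,cv2.COLOR_BGR2GRAY),(3,3),0); m=g<thr
    k=np.zeros_like(m); x0,x1,y0,y1=box; k[y0:y1,x0:x1]=m[y0:y1,x0:x1]
    return rect("top",k,z,amin)
E
python3 - <<'E'
from h import *
im=cv2.imread("pics/top0.png"); g=cv2.imread("pics/scene0.png")
for t in(140,160,175): print(t,bars(im,thr=t,z=0.012))
gr=cv2.cvtColor(im,cv2.COLOR_BGR2GRAY)
k=np.zeros(gr.shape,bool); k[194:206,305:322]=gr[194:206,305:322]<70
print("grip",rect("top",k,0.1,3))
k=np.zeros(gr.shape,bool); gs=cv2.cvtColor(g,cv2.COLOR_BGR2GRAY);k[212:238,290:306]=gs[212:238,290:306]<70
ys,xs=np.where(k);print("gripS",xs.min(),xs.max(),ys.min(),ys.max(),xs.mean(),ys.mean())
print(two((267.7,178.2),(285.5,178.5)))
# grip top center expected for station candidates
import itertools
for yaw in(0,-1):
  a=np.radians(yaw);c,s=np.cos(a),np.sin(a)
  o=np.array([.487,.253])
  for p,z in(((120,0),.189),((45,-155),.09),((-75,75),.055),((-75,-75),.055),((55,75),.055),((55,-75),.055)):
    w=o+np.array([c*p[0]-s*p[1],s*p[0]+c*p[1]])/1000
    print(yaw,p,proj("top",[*w,z]).round(1),proj("scene",[*w,z]).round(1))
E
```

```text
140 [(0.4736, -0.1296, 9, 84, 80.2, (np.float64(372.3), np.float64(214.2))), (0.4877, -0.209, 9, 84, 77.0, (np.float64(393.0), np.float64(210.1)))]
160 [(0.4735, -0.1296, 14, 91, 79.4, (np.float64(372.3), np.float64(214.2))), (0.4874, -0.2106, 14, 89, 77.7, (np.float64(393.0), np.float64(210.1))), (0.5065, -0.0466, 11, 88, 104.3, (np.float64(351.0), np.float64(206.5)))]
175 [(0.4744, -0.1281, 17, 96, 78.9, (np.float64(372.2), np.float64(214.2))), (0.4878, -0.2103, 18, 96, 77.0, (np.float64(393.0), np.float64(210.1))), (0.5063, -0.0466, 15, 91, 104.3, (np.float64(351.0), np.float64(206.4)))]
grip []
gripS 295 299 220 231 297.0188679245283 225.9811320754717
(array([0.6066692 , 0.25364279, 0.18834392]), np.float64(0.0014393279682785127))
0 (120, 0) [267.7 178.3] [285.9 178.3]
0 (45, -155) [313.2 199.9] [297.5 227. ]
0 (-75, 75) [254.1 233.5] [229.3 223.1]
0 (-75, -75) [293.4 232.4] [253.3 239.8]
0 (55, 75) [253.6 199.5] [260.8 211.3]
0 (55, -75) [292.7 198.4] [285.7 226.5]
-1 (120, 0) [268.3 178.2] [286.2 178.5]
-1 (45, -155) [313.4 200.6] [297.  227.4]
-1 (-75, 75) [253.7 233.2] [229.5 222.8]
-1 (-75, -75) [293.1 232.8] [252.7 239.8]
-1 (55, 75) [253.8 199.2] [261.2 211.3]
-1 (55, -75) [292.9 198.7] [285.5 226.7]
```

```bash
cat >> h.py <<'E'
def go(x=None,y=None,z=None,yaw=None,s=None):
    """print shares needed from measured pose to target (yaw = closing direction, deg, mod 180)"""
    from scipy.spatial.transform import Rotation as R
    s=s or r.read_state(); p=s["tool_pos"]; M=R.from_quat(s["eef_rot"]).as_matrix()
    cur=np.degrees(np.arctan2(M[1,1],M[0,1]))
    t=[p[i] if v is None else v for i,v in enumerate((x,y,z))]
    dy=0 if yaw is None else (yaw-cur+90)%180-90
    print("t",round(s["time"],1),"pos",p.round(4),"closing",round(cur,1),"axis z",M[:,2].round(3),"w",round(s["width"],3),"F",s["ft_force"].round(1))
    print("  total dp shares",((np.array(t)-p)/.05).round(3),"rot shares",round(dy/6,2),"(deg",round(dy,1),")")
E
python3 - <<'E'
from h import *
print("grip top",two((314.1,200.3),(297,220.3)))
print("hood",two((345,160),(400,152)), plane("top",(345,160),.45))
go(.506,-.047,.231,14.3)
E
```

```text
grip top (array([0.52837941, 0.09387144, 0.11764093]), np.float64(0.0005167119145736282))
hood (array([ 0.69335292, -0.07266126,  0.34310581]), np.float64(0.15287192367518257)) [ 0.62437322 -0.01237485  0.45      ]
t 0.1 pos [0.2783 0.5868 0.2305] closing 64.6 axis z [-0.001 -0.001 -1.   ] w 1.001 F [ 0.5 -0.1  0.2]
  total dp shares [ 4.5540e+00 -1.2676e+01  1.0000e-02] rot shares -8.39 (deg -50.3 )
```

Request:
play_rows --delta_rot '[[0,0,-0.65],[0,0,-0.65],[0,0,-0.65],[0,0,-0.65],[0,0,-0.65]]' --dp '[[0.35,-0.97,0],[0.35,-0.97,0],[0.35,-0.97,0],[0.35,-0.97,0],[0.35,-0.97,0]]' --grip '[1,1,0.6,0.6,0.6]' --newtons 60

```text
time: 0.6
tool_pos: [0.3636, 0.35, 0.2311]
eef_rot: [0.383, 0.924, -0.0, -0.0]
ft_force: [0.6, -0.3, 0.2]
width: 0.603
gripper_force: 0.0
```

Request:
play_rows --delta_rot '[[0,0,-0.65],[0,0,-0.65],[0,0,-0.65],[0,0,-0.65],[0,0,-0.65]]' --dp '[[0.35,-0.97,0],[0.35,-0.97,0],[0.35,-0.97,0],[0.35,-0.97,0],[0.35,-0.97,-0.5]]' --grip '[0.6,0.6,0.6,0.6,0.6]'

```text
time: 1.1
tool_pos: [0.4488, 0.1199, 0.2113]
eef_rot: [0.534, 0.845, 0.002, 0.002]
ft_force: [1.9, 1.0, -0.2]
width: 0.601
gripper_force: 0.0
```

Request:
play_rows --delta_rot '[[0,0,-0.65],[0,0,-0.65],[0,0,-0.65],[0,0,0]]' --dp '[[0.35,-0.97,-0.7],[0.35,-0.97,-0.7],[0.35,-0.97,-0.5],[0,0,0]]' --grip '[0.6,0.6,0.6,0.6]'

```text
time: 1.5
tool_pos: [0.4891, -0.0054, 0.1291]
eef_rot: [0.62, 0.784, -0.003, 0.0]
ft_force: [-0.5, -0.7, -0.3]
width: 0.603
gripper_force: 0.0
```

Run:
```python
from h import *
go(.506,-.0465,.06,14.3)
```

```text
t 1.5 pos [ 0.4891 -0.0054  0.1291] closing 13.3 axis z [-0.003 -0.004 -1.   ] w 0.603 F [-0.5 -0.7 -0.3]
  total dp shares [ 0.339 -0.821 -1.383] rot shares 0.16 (deg 1.0 )
```

Request:
play_rows --delta_rot '[[0,0,0.08],[0,0,0.08],[0,0,0],[0,0,0],[0,0,0]]' --dp '[[0.17,-0.41,-0.3],[0.17,-0.41,-0.5],[0,0,-0.55],[0,0,-0.55],[0,0,0]]' --grip '[0.6,0.6,0.6,0.6,0.6]'

```text
time: 2.0
tool_pos: [0.5041, -0.0387, 0.0339]
eef_rot: [0.609, 0.793, -0.002, -0.003]
ft_force: [-0.2, 0.3, 0.6]
width: 0.601
gripper_force: 0.0
```

Run:
```python
from h import *
im=r.read_camera("scene"); crop("scene",im,270,390,210,320,6,"pics/a1.png")
go(.506,-.0465,.003,14.3)
```

```text
t 2.0 pos [ 0.5054 -0.0389  0.0356] closing 14.9 axis z [-0.004  0.    -1.   ] w 0.599 F [-0.2 -0.1  0.4]
  total dp shares [ 0.013 -0.152 -0.652] rot shares -0.1 (deg -0.6 )
```

View pics/a1.png

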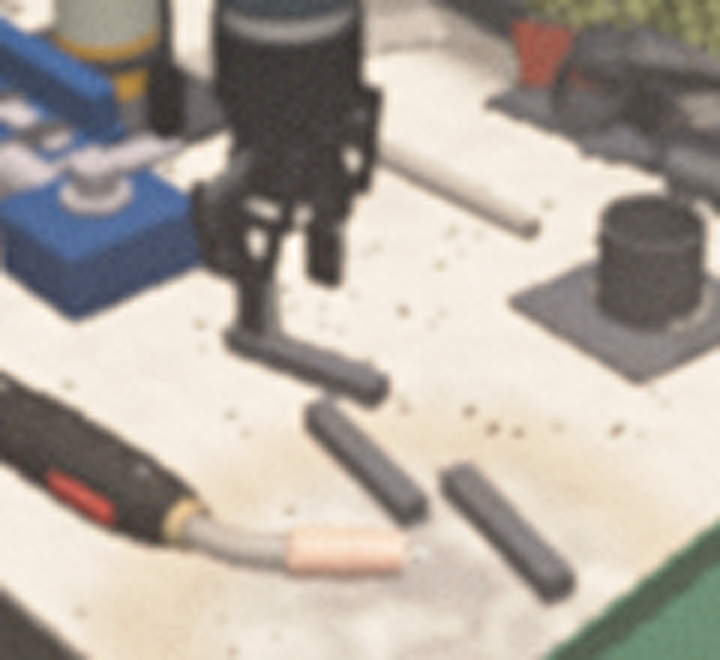

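The picture shows the gripper over bar A, whose middle is at about crop (308,363), or pixel (321.3,270.5). The fingers look left of its middle, so I check that.

Run:
```python
from h import *
print(plane("scene",(321.3,270.5),.010), proj("scene",[.5063,-.0466,.01]))
for e in((235,338),(382,385)): print(plane("scene",(270+e[0]/6,210+e[1]/6),.010))
g=cv2.cvtColor(cv2.imread("pics/a1.png"),cv2.COLOR_BGR2HSV)
for e in ((364,460),(508,530)): print(plane("scene",(270+e[0]/6,210+e[1]/6),.010))
print(proj("scene",r.read_state()["tool_pos"])*6-[1620,1260])
```

```text
[ 0.50536791 -0.04854513  0.01      ] [321.11680129 270.10795435]
[ 0.49198259 -0.00663455  0.01      ]
[ 0.52059756 -0.08778116  0.01      ]
[ 0.4728662  -0.12797702  0.01      ]
[ 0.48715348 -0.21208492  0.01      ]
[294.48811543 312.54752181]
```

Request:
play_rows --delta_rot '[[0,0,0],[0,0,0],[0,0,0],[0,0,0],[0,0,0]]' --dp '[[0.02,-0.17,-0.2],[0,0,-0.3],[0,0,-0.14],[0,0,0],[0,0,0]]' --grip '[0.6,0.6,0.6,0.5,0]'

```text
time: 2.55
tool_pos: [0.5078, -0.0478, 0.0045]
eef_rot: [0.609, 0.793, -0.0, -0.0]
ft_force: [-0.2, 0.5, -0.2]
width: 0.344
gripper_force: 0.0
```

Request:
play_rows --delta_rot '[[0,0,0],[0,0,0],[0,0,0],[0,0,0],[0,0,0]]' --dp '[[0,0,0],[0,0,0],[0,0,0],[0,0,0],[0,0,0]]' --grip '[0,0,0,0,0]'

```text
time: 3.05
tool_pos: [0.5081, -0.0479, 0.005]
eef_rot: [0.609, 0.793, 0.0, 0.0]
ft_force: [-1.4, 0.1, 5.6]
width: 0.167
gripper_force: 60.0
```

Run:
```python
from h import *
go(.487,.3045,.19,89.3)
print(r.read_state()["gripper_force"])
```

```text
t 3.0 pos [ 0.5081 -0.0479  0.005 ] closing 14.9 axis z [ 0.001  0.    -1.   ] w 0.167 F [-1.4  0.1  5.6]
  total dp shares [-0.423  7.048  3.699] rot shares 12.4 (deg 74.4 )
59.988073110580444
```

Request:
play_rows --delta_rot '[[0,0,0],[0,0,0],[0,0,0],[0,0,0.9],[0,0,0.9]]' --dp '[[0,0,0.4],[0,0,0.9],[0,0,0.9],[-0.04,0.5,0.8],[-0.04,0.5,0.7]]' --grip '[0,0,0,0,0]' --newtons 90

```text
time: 3.55
tool_pos: [0.5038, 0.002, 0.1915]
eef_rot: [0.532, 0.847, 0.0, 0.001]
ft_force: [0.9, 1.0, -2.2]
width: 0.158
gripper_force: 91.0
```

Request:
play_rows --delta_rot '[[0,0,0.9],[0,0,0.9],[0,0,0.9],[0,0,0.9],[0,0,0.9]]' --dp '[[-0.04,0.5,0],[-0.04,0.5,0],[-0.04,0.5,0],[-0.04,0.5,0],[-0.04,0.5,0]]' --grip '[0,0,0,0,0]'

```text
time: 4.05
tool_pos: [0.4933, 0.128, 0.1893]
eef_rot: [0.318, 0.948, -0.0, -0.0]
ft_force: [1.1, -1.0, -2.4]
width: 0.154
gripper_force: 91.0
```

Request:
play_rows --delta_rot '[[0,0,0.9],[0,0,0.9],[0,0,0.9],[0,0,0.9],[0,0,0.9]]' --dp '[[-0.04,0.5,0],[-0.04,0.5,0],[-0.04,0.5,0],[-0.04,0.5,0],[-0.04,0.5,0]]' --grip '[0,0,0,0,0]'

```text
time: 4.55
tool_pos: [0.4833, 0.2529, 0.1892]
eef_rot: [0.088, 0.996, -0.0, -0.0]
ft_force: [0.3, 0.1, -2.9]
width: 0.165
gripper_force: 57.0
```

Run:
```python
from h import *
go(.487,.304,.1,89.3)
im=r.read_camera("top"); cv2.imwrite("pics/t2.png",im); print(bars(im))
```

```text
t 4.5 pos [0.4833 0.2529 0.1892] closing 79.9 axis z [-0. -0. -1.] w 0.165 F [ 0.3  0.1 -2.9]
  total dp shares [ 0.074  1.023 -1.784] rot shares 1.56 (deg 9.4 )
[(0.4741, -0.1277, 13, 88, 79.8, (np.float64(372.2), np.float64(214.2))), (0.4873, -0.21, 13, 89, 77.7, (np.float64(393.0), np.float64(210.1)))]
```

Request:
play_rows --delta_rot '[[0,0,0.8],[0,0,0.76],[0,0,0],[0,0,0],[0,0,0]]' --dp '[[0.04,0.5,0],[0.04,0.52,0],[0,0,-0.9],[0,0,-0.9],[0,0,0]]' --grip '[0,0,0,0,0]' --newtons 100

```text
time: 5.1
tool_pos: [0.4832, 0.3001, 0.0939]
eef_rot: [0.008, 1.0, -0.004, -0.005]
ft_force: [-1.0, -0.8, -2.7]
width: 0.152
gripper_force: 101.6
```

Run:
```python
from h import *
go(.487,.304,.1,89.3)
im=r.read_camera("scene"); crop("scene",im,215,335,170,270,6,"pics/s2.png")
for p in([.487-.0475,.304,.115],[.487+.0475,.304,.115]): print(proj("scene",p)*6-[215*6,170*6])
```

```text
t 5.1 pos [0.4832 0.3001 0.0939] closing 89.1 axis z [-0.01  -0.007 -1.   ] w 0.152 F [-1.  -0.8 -2.7]
  total dp shares [0.075 0.079 0.123] rot shares 0.04 (deg 0.2 )
[139.51604617 224.6013837 ]
[279.64261473 174.61016102]
```

View pics/s2.png

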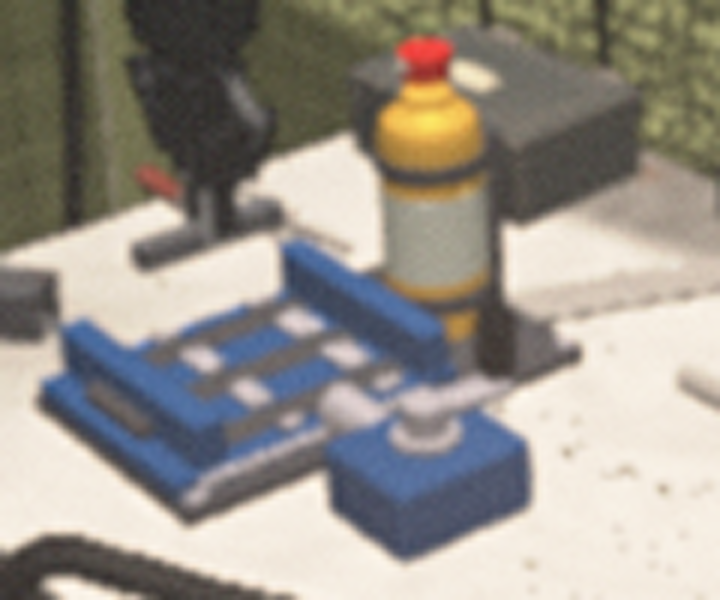

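The picture shows bar A held level above groove 2, with its ends at crop (140,252) and (272,212). The station is unchanged.

Run:
```python
from h import *
im=cv2.imread("pics/top0.png").astype(int)
for row in (203,204,208,219,220,224):   # groove strips: low saturation, dark between x columns
    b=im[row,252:296]; 
    sat=(b.max(1)-b.min(1)); dark=(sat<45)&(b.max(1)<140)
    idx=np.where(dark)[0]+252
    gs=np.split(idx,np.where(np.diff(idx)>1)[0]+1)
    print(row,[(round(plane("top",(g.mean(),row),.025)[1],4),round(plane("top",(g.mean(),row),.025)[0],3),len(g)) for g in gs if len(g)>2])
# soft edges: weight profile
for row in(203,219):
    print([int(v) for v in (im[row,252:296].max(1)-im[row,252:296].min(1))])
```

```text
203 [(np.float64(0.3065), np.float64(0.53), 6), (np.float64(0.2577), np.float64(0.528), 5), (np.float64(0.2051), np.float64(0.527), 4)]
204 [(np.float64(0.3066), np.float64(0.526), 6), (np.float64(0.2578), np.float64(0.524), 5), (np.float64(0.2051), np.float64(0.523), 4)]
208 [(np.float64(0.3049), np.float64(0.51), 5), (np.float64(0.2542), np.float64(0.509), 5), (np.float64(0.2074), np.float64(0.507), 5)]
219 [(np.float64(0.3056), np.float64(0.467), 7), (np.float64(0.2569), np.float64(0.466), 6), (np.float64(0.2083), np.float64(0.464), 5)]
220 [(np.float64(0.3076), np.float64(0.463), 6), (np.float64(0.257), np.float64(0.462), 6), (np.float64(0.2084), np.float64(0.461), 5)]
224 [(np.float64(0.3059), np.float64(0.448), 5), (np.float64(0.2553), np.float64(0.446), 5), (np.float64(0.2048), np.float64(0.445), 5)]
[2, 13, 33, 53, 39, 24, 18, 13, 17, 16, 17, 15, 21, 27, 23, 25, 26, 32, 28, 24, 16, 14, 15, 16, 20, 25, 25, 20, 21, 25, 29, 39, 32, 20, 14, 15, 17, 23, 30, 38, 51, 39, 23, 8]
[3, 9, 37, 67, 73, 55, 36, 20, 16, 15, 14, 20, 36, 49, 52, 50, 51, 48, 43, 29, 14, 12, 13, 16, 25, 36, 43, 42, 45, 44, 44, 43, 31, 20, 14, 13, 20, 37, 54, 59, 66, 52, 34, 9]
```

Request:
play_rows --delta_rot '[[0,0,0],[0,0,0],[0,0,0],[0,0,0],[0,0,0]]' --dp '[[0.08,0.1,0],[0,0,-0.3],[0,0,-0.4],[0,0,-0.2],[0,0,0]]' --grip '[0,0,0,0,0]'

```text
time: 5.65
tool_pos: [0.4914, 0.3077, 0.0538]
eef_rot: [0.008, 1.0, -0.0, -0.001]
ft_force: [0.5, 0.0, -1.9]
width: 0.15
gripper_force: 101.7
```

Run:
```python
from h import *
go(.4874,.3053,.031,89.3)
```

```text
t 5.7 pos [0.4914 0.3077 0.0538] closing 89.1 axis z [-0.001 -0.001 -1.   ] w 0.15 F [ 0.5  0.  -1.9]
  total dp shares [-0.079 -0.048 -0.455] rot shares 0.04 (deg 0.2 )
```

Request:
play_rows --delta_rot '[[0,0,0],[0,0,0],[0,0,0],[0,0,0],[0,0,0]]' --dp '[[-0.06,-0.045,0],[0,0,-0.2],[0,0,-0.2],[0,0,-0.06],[0,0,0]]' --grip '[0,0,0,0,0]'

```text
time: 6.15
tool_pos: [0.4886, 0.3056, 0.0309]
eef_rot: [0.008, 1.0, -0.0, -0.0]
ft_force: [0.4, -0.1, -1.5]
width: 0.154
gripper_force: 101.8
```

Request:
play_rows --delta_rot '[[0,0,0],[0,0,0],[0,0,0],[0,0,0],[0,0,0]]' --dp '[[0,0,-0.03],[0,0,0],[0,0,0],[0,0,0],[0,0,0.3]]' --grip '[0,0.25,0.4,0.4,0.4]'

```text
time: 6.65
tool_pos: [0.4876, 0.305, 0.0441]
eef_rot: [0.008, 1.0, -0.001, -0.001]
ft_force: [0.3, 0.1, -0.3]
width: 0.398
gripper_force: 0.0
```

Request:
play_rows --delta_rot '[[0,0,0],[0,0,0],[0,0,-0.9],[0,0,-0.9],[0,0,-0.9]]' --dp '[[0,0,0.9],[0,0,0.9],[0,-0.5,0.9],[0,-0.9,0],[0,-0.9,0]]' --grip '[0.4,0.4,0.4,0.4,0.5]'

```text
time: 7.15
tool_pos: [0.4899, 0.1914, 0.1817]
eef_rot: [0.15, 0.989, 0.002, 0.002]
ft_force: [0.4, -1.1, -0.7]
width: 0.496
gripper_force: 0.0
```

Run:
```python
from h import *
im=r.read_camera("top"); cv2.imwrite("pics/t3.png",im); print(bars(im))
go(.4742,-.1285,.19,-10.8)
im=r.read_camera("scene"); crop("scene",im,215,335,170,270,6,"pics/s3.png")
```

```text
[(0.4741, -0.1277, 13, 88, 79.8, (np.float64(372.2), np.float64(214.2))), (0.4874, -0.21, 13, 89, 77.7, (np.float64(393.0), np.float64(210.1)))]
t 7.2 pos [0.4895 0.181  0.1805] closing 71.9 axis z [ 0.001 -0.004 -1.   ] w 0.498 F [-0.9 -9.  -1.2]
  total dp shares [-0.307 -6.19   0.189] rot shares -13.78 (deg -82.7 )
```

View pics/s3.png

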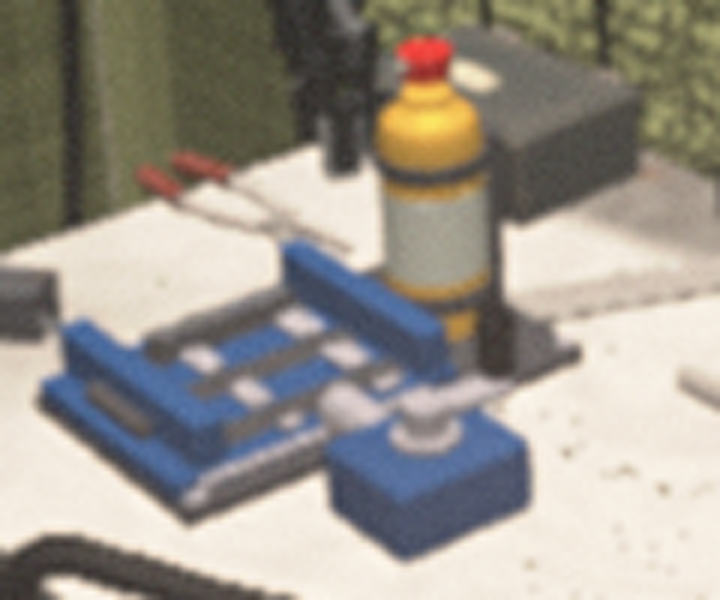

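The picture shows bar A lying in groove 2, at crop (155,345) to (285,300).

Request:
play_rows --delta_rot '[[0,0,-0.98],[0,0,-0.98],[0,0,-0.98],[0,0,-0.98],[0,0,-0.98]]' --dp '[[-0.02,-0.44,0],[-0.02,-0.44,0],[-0.02,-0.44,0],[-0.02,-0.44,0],[-0.02,-0.44,0]]' --grip '[0.6,0.6,0.6,0.6,0.6]'

```text
time: 7.75
tool_pos: [0.4839, 0.0812, 0.1797]
eef_rot: [0.397, 0.918, 0.001, 0.0]
ft_force: [-0.5, -0.2, 0.1]
width: 0.6
gripper_force: 0.0
```

Request:
play_rows --delta_rot '[[0,0,-0.98],[0,0,-0.98],[0,0,-0.98],[0,0,-0.98],[0,0,-0.98]]' --dp '[[-0.02,-0.44,0],[-0.02,-0.44,0],[-0.02,-0.44,0],[-0.02,-0.44,0],[-0.02,-0.44,0]]' --grip '[0.6,0.6,0.6,0.6,0.6]'

```text
time: 8.25
tool_pos: [0.4791, -0.0288, 0.1796]
eef_rot: [0.617, 0.787, 0.001, 0.0]
ft_force: [-1.2, 0.6, -0.7]
width: 0.598
gripper_force: 0.0
```

Request:
play_rows --delta_rot '[[0,0,-0.98],[0,0,-0.98],[0,0,-0.98],[0,0,-0.98],[0,0,0]]' --dp '[[-0.02,-0.44,0],[-0.02,-0.44,-0.4],[-0.02,-0.44,-0.6],[-0.02,-0.44,-0.6],[0,0,-0.6]]' --grip '[0.6,0.6,0.6,0.6,0.6]'

```text
time: 8.75
tool_pos: [0.4754, -0.1194, 0.0687]
eef_rot: [0.765, 0.644, 0.0, 0.001]
ft_force: [1.2, 0.9, -0.1]
width: 0.603
gripper_force: 0.0
```

Request:
play_rows --delta_rot '[[0,0,0]]' --dp '[[0,0,0]]' --grip '[0.6]'

```text
time: 8.85
tool_pos: [0.4727, -0.116, 0.0666]
eef_rot: [0.763, 0.646, -0.002, -0.002]
ft_force: [0.4, 0.1, 0.1]
width: 0.598
gripper_force: 0.0
```

Run:
```python
from h import *
go(.4742,-.1283,.004,-10.8)
```

```text
t 8.8 pos [ 0.4727 -0.116   0.0666] closing -9.5 axis z [-0.005  0.001 -1.   ] w 0.598 F [0.4 0.1 0.1]
  total dp shares [ 0.031 -0.245 -1.253] rot shares -0.22 (deg -1.3 )
```

Request:
play_rows --delta_rot '[[0,0,-0.2],[0,0,0],[0,0,0],[0,0,0],[0,0,0]]' --dp '[[0.03,-0.245,-0.3],[0,0,-0.4],[0,0,-0.4],[0,0,-0.14],[0,0,0]]' --grip '[0.6,0.6,0.6,0.6,0.4]' --newtons 60

```text
time: 9.35
tool_pos: [0.4768, -0.128, 0.0073]
eef_rot: [0.769, 0.639, 0.0, -0.0]
ft_force: [0.5, 0.9, -0.7]
width: 0.444
gripper_force: 0.0
```

Request:
play_rows --delta_rot '[[0,0,0],[0,0,0],[0,0,0],[0,0,0],[0,0,0]]' --dp '[[0,0,0],[0,0,0],[0,0,0],[0,0,0],[0,0,0]]' --grip '[0,0,0,0,0]'

```text
time: 9.85
tool_pos: [0.477, -0.1285, 0.0082]
eef_rot: [0.77, 0.638, 0.001, 0.0]
ft_force: [-2.7, 0.8, 6.9]
width: 0.165
gripper_force: 58.9
```

Run:
```python
from h import *
go(.4868,.2553,.19,-90.7)
```

```text
t 9.8 pos [ 0.477  -0.1285  0.0082] closing -10.7 axis z [ 0.001  0.    -1.   ] w 0.165 F [-2.7  0.8  6.9]
  total dp shares [0.197 7.676 3.637] rot shares -13.34 (deg -80.0 )
```

Request:
play_rows --delta_rot '[[0,0,0],[0,0,0],[0,0,0],[0,0,-0.95],[0,0,-0.95]]' --dp '[[0,0,0.4],[0,0,0.9],[0,0,0.9],[0.01,0.5,0.8],[0.01,0.5,0.64]]' --grip '[0,0,0,0,0]' --newtons 100

```text
time: 10.35
tool_pos: [0.4777, -0.0788, 0.1918]
eef_rot: [0.831, 0.556, 0.001, 0.0]
ft_force: [0.6, 0.9, -0.7]
width: 0.147
gripper_force: 100.7
```

Request:
play_rows --delta_rot '[[0,0,-0.95],[0,0,-0.95],[0,0,-0.95],[0,0,-0.95],[0,0,-0.95]]' --dp '[[0.02,0.55,0],[0.02,0.55,0],[0.02,0.55,0],[0.02,0.55,0],[0.02,0.55,0]]' --grip '[0,0,0,0,0]'

```text
time: 10.85
tool_pos: [0.4821, 0.0601, 0.1895]
eef_rot: [0.942, 0.336, 0.0, -0.0]
ft_force: [0.7, -0.3, -2.1]
width: 0.141
gripper_force: 100.7
```

Request:
play_rows --delta_rot '[[0,0,-0.95],[0,0,-0.95],[0,0,-0.95],[0,0,-0.95],[0,0,-0.95]]' --dp '[[0.02,0.55,0],[0.02,0.55,0],[0.02,0.55,0],[0.02,0.55,0],[0.02,0.55,0]]' --grip '[0,0,0,0,0]'

```text
time: 11.35
tool_pos: [0.487, 0.1977, 0.1895]
eef_rot: [0.996, 0.093, 0.0, -0.001]
ft_force: [0.9, -0.6, -2.1]
width: 0.141
gripper_force: 100.7
```

Request:
play_rows --delta_rot '[[0,0,-0.95],[0,0,0],[0,0,0],[0,0,0],[0,0,0]]' --dp '[[0.02,0.55,0],[0,0.55,0],[0,0,0],[0,0,0],[0,0,0]]' --grip '[0,0,0,0,0]'

```text
time: 11.85
tool_pos: [0.4883, 0.2501, 0.1891]
eef_rot: [0.999, 0.045, -0.0, 0.0]
ft_force: [0.2, 0.5, -2.0]
width: 0.143
gripper_force: 100.7
```

Run:
```python
from h import *
go(.4868,.2553,.034,-90.7)
```

```text
t 11.8 pos [0.4883 0.2501 0.1891] closing -84.8 axis z [-0. -0. -1.] w 0.143 F [ 0.2  0.5 -2. ]
  total dp shares [-0.03   0.104 -3.102] rot shares -0.98 (deg -5.9 )
```

Request:
play_rows --delta_rot '[[0,0,-0.98],[0,0,0],[0,0,0],[0,0,0],[0,0,0]]' --dp '[[-0.03,0.1,0],[0,0,-0.8],[0,0,-0.8],[0,0,-0.6],[0,0,0]]' --grip '[0,0,0,0,0]'

```text
time: 12.35
tool_pos: [0.4843, 0.2539, 0.0758]
eef_rot: [1.0, -0.007, -0.003, 0.002]
ft_force: [0.6, -0.7, -1.0]
width: 0.148
gripper_force: 100.6
```

Request:
play_rows --delta_rot '[[0,0,0]]' --dp '[[0,0,0]]' --grip '[0]'

```text
time: 12.45
tool_pos: [0.4874, 0.2552, 0.0795]
eef_rot: [1.0, -0.007, 0.0, 0.0]
ft_force: [1.2, -0.9, -1.5]
width: 0.141
gripper_force: 100.6
```

Run:
```python
from h import *
go(.4868,.2553,.034,-90.7)
```

```text
t 12.4 pos [0.4874 0.2552 0.0795] closing -90.7 axis z [ 0. -0. -1.] w 0.141 F [ 1.2 -0.9 -1.5]
  total dp shares [-0.013  0.002 -0.911] rot shares 0.01 (deg 0.0 )
```

Request:
play_rows --delta_rot '[[0,0,0],[0,0,0],[0,0,0],[0,0,0],[0,0,0]]' --dp '[[0,0,-0.3],[0,0,-0.3],[0,0,-0.2],[0,0,-0.1],[0,0,0]]' --grip '[0,0,0,0,0]'

```text
time: 12.95
tool_pos: [0.4868, 0.2561, 0.0336]
eef_rot: [1.0, -0.006, -0.0, -0.0]
ft_force: [0.4, -0.2, -1.6]
width: 0.144
gripper_force: 100.7
```

Request:
play_rows --delta_rot '[[0,0,0],[0,0,0],[0,0,0],[0,0,0],[0,0,0]]' --dp '[[0,0,0],[0,0,0],[0,0,0],[0,0,0],[0,0,0.3]]' --grip '[0,0.25,0.4,0.4,0.4]'

```text
time: 13.45
tool_pos: [0.4857, 0.2558, 0.048]
eef_rot: [1.0, -0.006, -0.001, 0.001]
ft_force: [0.5, 0.9, 0.2]
width: 0.397
gripper_force: 0.0
```

Request:
play_rows --delta_rot '[[0,0,0],[0,0,0],[0,0,0.9],[0,0,0.9],[0,0,0.9]]' --dp '[[0,0,0.9],[0,0,0.9],[0,-0.5,0.9],[0,-0.6,0],[0,-0.6,0]]' --grip '[0.4,0.4,0.4,0.4,0.5]'

```text
time: 13.95
tool_pos: [0.4878, 0.1716, 0.1849]
eef_rot: [0.99, 0.138, 0.002, -0.001]
ft_force: [0.3, -0.6, -0.4]
width: 0.5
gripper_force: 0.0
```

Run:
```python
from h import *
im=r.read_camera("top"); cv2.imwrite("pics/t4.png",im); print(bars(im))
go(.4875,-.21,.19,-12.4)
im=r.read_camera("scene"); cv2.imwrite("pics/s4.png",im)
```

```text
[(0.4846, -0.1668, 14, 89, 77.0, (np.float64(382.0), np.float64(211.1)))]
t 14.0 pos [0.4873 0.1649 0.1845] closing -74.3 axis z [ 0.002 -0.001 -1.   ] w 0.501 F [-0.9 -5.7  0.1]
  total dp shares [ 4.000e-03 -7.498e+00  1.100e-01] rot shares 10.32 (deg 61.9 )
```

Request:
play_rows --delta_rot '[[0,0,0.93],[0,0,0.93],[0,0,0.93],[0,0,0.93],[0,0,0.93]]' --dp '[[0,-0.6,0],[0,-0.6,0],[0,-0.6,0],[0,-0.6,0],[0,-0.6,0]]' --grip '[0.6,0.6,0.6,0.6,0.6]'

```text
time: 14.55
tool_pos: [0.4869, 0.0212, 0.1831]
eef_rot: [0.928, 0.372, 0.0, -0.0]
ft_force: [0.3, 0.7, -0.1]
width: 0.595
gripper_force: 0.0
```

Request:
play_rows --delta_rot '[[0,0,0.93],[0,0,0.93],[0,0,0.93],[0,0,0.93],[0,0,0.93]]' --dp '[[-0.01,-0.6,0],[-0.01,-0.6,0],[-0.01,-0.6,0],[-0.01,-0.6,-0.3],[-0.01,-0.6,-0.6]]' --grip '[0.6,0.6,0.6,0.6,0.6]'

```text
time: 15.05
tool_pos: [0.4866, -0.1292, 0.1392]
eef_rot: [0.811, 0.585, 0.002, 0.002]
ft_force: [0.4, 0.5, 0.2]
width: 0.599
gripper_force: 0.0
```

Request:
play_rows --delta_rot '[[0,0,0.93],[0,0,0],[0,0,0],[0,0,0],[0,0,0]]' --dp '[[0,-0.5,-0.7],[0,-0.15,-0.6],[0,0,-0.2],[0,0,0],[0,0,0]]' --grip '[0.6,0.6,0.6,0.6,0.6]'

```text
time: 15.55
tool_pos: [0.4854, -0.1597, 0.0636]
eef_rot: [0.783, 0.622, 0.001, 0.0]
ft_force: [0.4, 0.1, 0.9]
width: 0.596
gripper_force: 0.0
```

Run:
```python
from h import *
go(.4855,-.1675,.006,-13)
im=r.read_camera("scene")
g=cv2.GaussianBlur(cv2.cvtColor(im,cv2.COLOR_BGR2GRAY),(3,3),0)
k=np.zeros(g.shape,bool);k[280:315,320:365]=g[280:315,320:365]<110
print(rect("scene",k,.01,20), proj("scene",[.4846,-.1668,.01]))
```

```text
t 15.6 pos [ 0.4854 -0.1597  0.0636] closing -13.0 axis z [ 0.001  0.    -1.   ] w 0.596 F [0.4 0.1 0.9]
  total dp shares [ 0.003 -0.156 -1.151] rot shares 0.0 (deg 0.0 )
[] [342.84889119 291.19912804]
```

Request:
play_rows --delta_rot '[[0,0,0],[0,0,0],[0,0,0],[0,0,0],[0,0,0]]' --dp '[[0,-0.155,-0.35],[0,0,-0.4],[0,0,-0.35],[0,0,-0.06],[0,0,0]]' --grip '[0.6,0.6,0.6,0.6,0.4]' --newtons 60

```text
time: 16.1
tool_pos: [0.485, -0.1679, 0.0052]
eef_rot: [0.783, 0.622, 0.0, 0.0]
ft_force: [-0.2, 0.7, -0.1]
width: 0.448
gripper_force: 0.0
```

Request:
play_rows --delta_rot '[[0,0,0],[0,0,0],[0,0,0],[0,0,0],[0,0,0]]' --dp '[[0,0,0],[0,0,0],[0,0,0],[0,0,0],[0,0,0]]' --grip '[0,0,0,0,0]'

```text
time: 16.6
tool_pos: [0.4853, -0.1683, 0.0059]
eef_rot: [0.783, 0.622, 0.001, 0.001]
ft_force: [-1.2, 1.1, 6.5]
width: 0.169
gripper_force: 59.7
```

Run:
```python
from h import *
go(.4862,.2053,.19,-90.7)
```

```text
t 16.6 pos [ 0.4853 -0.1683  0.0059] closing -13.0 axis z [ 0.002 -0.    -1.   ] w 0.169 F [-1.2  1.1  6.5]
  total dp shares [0.017 7.471 3.683] rot shares -12.94 (deg -77.7 )
```

Request:
play_rows --delta_rot '[[0,0,0],[0,0,0],[0,0,0],[0,0,-0.95],[0,0,-0.95]]' --dp '[[0,0,0.4],[0,0,0.9],[0,0,0.9],[0,0.5,0.8],[0,0.5,0.68]]' --grip '[0,0,0,0,0]' --newtons 100

```text
time: 17.1
tool_pos: [0.4844, -0.1183, 0.1911]
eef_rot: [0.843, 0.539, 0.001, 0.0]
ft_force: [1.0, 1.0, -1.9]
width: 0.151
gripper_force: 102.1
```

Request:
play_rows --delta_rot '[[0,0,-0.95],[0,0,-0.95],[0,0,-0.95],[0,0,-0.95],[0,0,-0.95]]' --dp '[[0,0.55,0],[0,0.55,0],[0,0.55,0],[0,0.55,0],[0,0.55,0]]' --grip '[0,0,0,0,0]'

```text
time: 17.6
tool_pos: [0.484, 0.0205, 0.189]
eef_rot: [0.949, 0.316, 0.0, -0.0]
ft_force: [0.2, 0.4, -1.7]
width: 0.147
gripper_force: 102.1
```

Request:
play_rows --delta_rot '[[0,0,-0.95],[0,0,-0.95],[0,0,-0.95],[0,0,-0.95],[0,0,-0.95]]' --dp '[[0,0.55,0],[0,0.55,0],[0,0.55,0],[0,0.55,0],[0,0.55,0]]' --grip '[0,0,0,0,0]'

```text
time: 18.1
tool_pos: [0.4839, 0.1581, 0.189]
eef_rot: [0.997, 0.072, 0.0, -0.001]
ft_force: [-0.2, -0.1, -2.1]
width: 0.148
gripper_force: 102.1
```

Request:
play_rows --delta_rot '[[0,0,-0.95],[0,0,-0.6],[0,0,0],[0,0,0],[0,0,0]]' --dp '[[0,0.55,0],[0,0.4,0],[0,0,0],[0,0,-0.6],[0,0,0]]' --grip '[0,0,0,0,0]'

```text
time: 18.6
tool_pos: [0.4819, 0.2031, 0.1565]
eef_rot: [1.0, -0.006, -0.002, 0.001]
ft_force: [-1.1, 0.2, -2.3]
width: 0.153
gripper_force: 102.0
```

Run:
```python
from h import *
go(.4862,.2053,.034,-90.7)
```

```text
t 18.6 pos [0.4819 0.2031 0.1565] closing -90.7 axis z [-0.005 -0.002 -1.   ] w 0.153 F [-1.1  0.2 -2.3]
  total dp shares [ 0.085  0.043 -2.449] rot shares 0.01 (deg 0.0 )
```

Request:
play_rows --delta_rot '[[0,0,0],[0,0,0],[0,0,0],[0,0,0],[0,0,0]]' --dp '[[0.05,0.03,-0.6],[0,0,-0.6],[0,0,-0.5],[0,0,0],[0,0,0]]' --grip '[0,0,0,0,0]'

```text
time: 19.1
tool_pos: [0.4874, 0.2052, 0.0746]
eef_rot: [1.0, -0.007, 0.0, -0.0]
ft_force: [0.8, -0.0, -1.1]
width: 0.152
gripper_force: 101.9
```

Run:
```python
from h import *
go(.4862,.2053,.032,-90.7)
```

```text
t 19.1 pos [0.4874 0.2052 0.0746] closing -90.8 axis z [ 0.  0. -1.] w 0.152 F [ 0.8 -0.  -1.1]
  total dp shares [-0.024  0.003 -0.852] rot shares 0.02 (deg 0.1 )
```

Request:
play_rows --delta_rot '[[0,0,0],[0,0,0],[0,0,0],[0,0,0],[0,0,0]]' --dp '[[0,0,-0.3],[0,0,-0.3],[0,0,-0.2],[0,0,-0.05],[0,0,0]]' --grip '[0,0,0,0,0]'

```text
time: 19.6
tool_pos: [0.4863, 0.2057, 0.0311]
eef_rot: [1.0, -0.007, -0.001, -0.0]
ft_force: [-5.5, 0.2, 6.9]
width: 0.151
gripper_force: 103.3
```

Request:
play_rows --delta_rot '[[0,0,0],[0,0,0],[0,0,0],[0,0,0],[0,0,0]]' --dp '[[0,0,0],[0,0,0],[0,0,0],[0,0,0],[0,0,0.3]]' --grip '[0,0.25,0.4,0.4,0.4]'

```text
time: 20.1
tool_pos: [0.4857, 0.2052, 0.0451]
eef_rot: [1.0, -0.007, -0.001, 0.001]
ft_force: [-0.0, -0.6, 1.2]
width: 0.403
gripper_force: 0.0
```

Request:
play_rows --delta_rot '[[0,0,0],[0,0,0],[0,0,0.9],[0,0,0.9],[0,0,0.9]]' --dp '[[0,0,0.9],[0,0,0.9],[-0.2,-0.5,0.9],[-0.3,-0.8,0],[-0.3,-0.8,0]]' --grip '[0.4,0.4,0.4,0.4,0.5]'

```text
time: 20.6
tool_pos: [0.4479, 0.1012, 0.1808]
eef_rot: [0.991, 0.137, 0.002, -0.001]
ft_force: [-0.3, -0.6, -0.5]
width: 0.501
gripper_force: 0.0
```

Request:
play_rows --delta_rot '[[0,0,0.9],[0,0,0.9],[0,0,0.9],[0,0,0],[0,0,0]]' --dp '[[-0.3,-0.8,0],[-0.3,-0.8,0],[0,-0.8,0],[0,0,0],[0,0,0]]' --grip '[0.6,0.6,0.6,0.6,0.6]'

```text
time: 21.1
tool_pos: [0.4175, -0.0189, 0.1795]
eef_rot: [0.963, 0.271, 0.001, -0.0]
ft_force: [0.8, 1.3, -0.0]
width: 0.6
gripper_force: 0.0
```

Run:
```python
from h import *
a=r.read_camera("top")[185:245,245:335]; b=r.read_camera("scene"); cv2.imwrite("pics/s5f.png",b); b=b[190:250,220:310]
cv2.imwrite("pics/st5.png",np.vstack([cv2.resize(v,(720,300*480//300),interpolation=cv2.INTER_CUBIC)[:,:] if 0 else cv2.resize(v,(450,300),interpolation=cv2.INTER_CUBIC) for v in(a,b)]))
go()
```

```text
t 21.2 pos [ 0.4176 -0.0172  0.1791] closing -58.4 axis z [ 0.  0. -1.] w 0.596 F [ 0.7 -0.1 -0.7]
  total dp shares [0. 0. 0.] rot shares 0.0 (deg 0 )
```

View pics/st5.png

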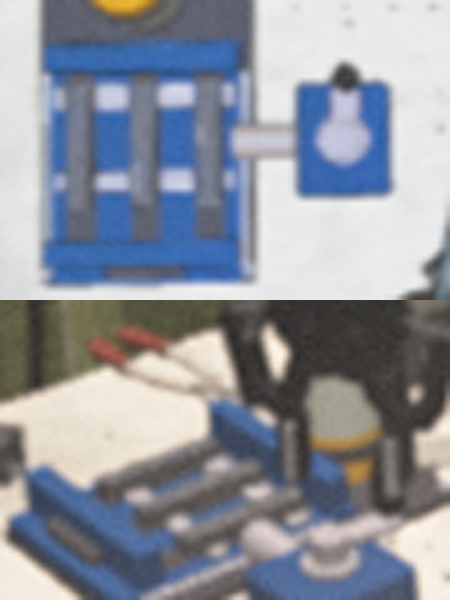

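The picture shows all three bars lying in their grooves. The crank grip is at top pixel (313.8,200.0) and the hub at (313.4,212.6).

Run:
```python
from h import *
for z in(.08,.09,.1,.11): print(z,"top->",plane("top",(313.8,200.0),z)[:2].round(4),"scene mid->",plane("scene",(297.2,226),z)[:2].round(4),proj("scene",[.530,.0985,z]).round(1),proj("top",[.530,.0985,z]).round(1))
print("hub",plane("top",(313.4,212.6),.065))
go(.530,.0985,.16,90)
```

```text
0.08 top-> [0.532  0.0962] scene mid-> [0.5461 0.1184] [297.1 229.9] [313.2 200.6]
0.09 top-> [0.5314 0.0958] scene mid-> [0.5354 0.104 ] [296.9 227.2] [313.1 200.4]
0.1 top-> [0.5308 0.0955] scene mid-> [0.5247 0.0897] [296.8 224.5] [313.  200.2]
0.11 top-> [0.5302 0.0951] scene mid-> [0.514  0.0753] [296.7 221.7] [312.9 200.1]
hub [0.48504792 0.09953011 0.065     ]
t 21.2 pos [ 0.4176 -0.0172  0.1791] closing -58.4 axis z [ 0.  0. -1.] w 0.596 F [ 0.7 -0.1 -0.7]
  total dp shares [ 2.248  2.315 -0.383] rot shares -5.27 (deg -31.6 )
```

Request:
play_rows --delta_rot '[[0,0,-0.88],[0,0,-0.88],[0,0,-0.88],[0,0,-0.88],[0,0,-0.88]]' --dp '[[0.37,0.38,0],[0.37,0.38,0],[0.37,0.38,0],[0.38,0.38,0],[0.38,0.38,0]]' --grip '[0.6,0.6,0.6,0.6,0.6]'

```text
time: 21.7
tool_pos: [0.5113, 0.0797, 0.1787]
eef_rot: [0.999, 0.045, -0.0, -0.0]
ft_force: [-0.0, -0.6, -0.3]
width: 0.6
gripper_force: 0.0
```

Request:
play_rows --delta_rot '[[0,0,-0.87],[0,0,0],[0,0,0],[0,0,0]]' --dp '[[0.38,0.38,-0.3],[0,0,-0.3],[0,0,0],[0,0,0]]' --grip '[0.6,0.6,0.6,0.6]'

```text
time: 22.1
tool_pos: [0.5289, 0.0957, 0.1487]
eef_rot: [1.0, 0.0, -0.001, 0.0]
ft_force: [0.1, -0.5, -0.5]
width: 0.603
gripper_force: 0.0
```

Run:
```python
from h import *
go(.531,.097,.085,90)
im=r.read_camera("scene"); crop("scene",im,255,335,190,250,9,"pics/s6.png")
```

```text
t 22.1 pos [0.5289 0.0957 0.1487] closing -89.9 axis z [-0.001 -0.001 -1.   ] w 0.603 F [ 0.1 -0.5 -0.5]
  total dp shares [ 0.043  0.027 -1.273] rot shares -0.01 (deg -0.1 )
```

View pics/s6.png

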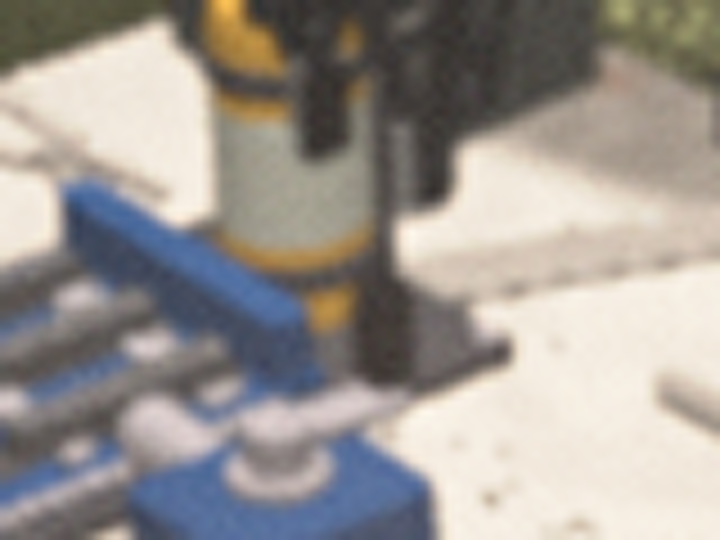

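The picture shows the fingers straddling the grip, with tips at crop (325,150) and (425,195) over the grip at (385,320). They are aligned, so I go down.

Request:
play_rows --delta_rot '[[0,0,0],[0,0,0],[0,0,0],[0,0,0],[0,0,0]]' --dp '[[0.03,0.02,-0.4],[0,0,-0.4],[0,0,-0.4],[0,0,0],[0,0,0]]' --grip '[0.6,0.6,0.6,0.6,0.3]' --newtons 40

```text
time: 22.65
tool_pos: [0.5315, 0.0964, 0.0898]
eef_rot: [1.0, -0.0, 0.0, -0.0]
ft_force: [-0.2, -0.5, 0.9]
width: 0.442
gripper_force: 0.0
```

Request:
play_rows --delta_rot '[[0,0,0],[0,0,0],[0,0,0],[0,0,0],[0,0,0]]' --dp '[[0,0,0],[0,0,0],[0,0,0],[0,0,0],[0,0,0]]' --grip '[0,0,0,0,0]'

```text
time: 23.15
tool_pos: [0.5323, 0.0968, 0.0902]
eef_rot: [1.0, -0.0, 0.001, -0.0]
ft_force: [-0.2, -0.4, 7.6]
width: 0.235
gripper_force: 39.1
```

Request:
play_rows --delta_rot '[[0,0,0],[0,0,0],[0,0,0],[0,0,0],[0,0,0]]' --dp '[[-0.054,-0.308,0],[-0.157,-0.271,0],[-0.239,-0.2,0],[-0.294,-0.107,0],[0,0,0]]' --grip '[0,0,0,0,0]'

```text
time: 23.65
tool_pos: [0.4932, 0.0566, 0.0901]
eef_rot: [1.0, 0.001, -0.0, -0.004]
ft_force: [-3.6, 9.7, 10.1]
width: 0.236
gripper_force: 39.6
```

Request:
play_rows --delta_rot '[[0,0,0],[0,0,0],[0,0,0],[0,0,0],[0,0,0]]' --dp '[[-0.312,0.07,0],[-0.294,0.107,0],[-0.239,0.2,0],[-0.157,0.271,0],[-0.054,0.308,0]]' --grip '[0,0,0,0,0]'

```text
time: 24.15
tool_pos: [0.4423, 0.0997, 0.0902]
eef_rot: [1.0, -0.001, 0.002, -0.0]
ft_force: [2.0, -3.5, 6.3]
width: 0.236
gripper_force: 40.4
```

Request:
play_rows --delta_rot '[[0,0,0]]' --dp '[[0,0,0]]' --grip '[0]'

```text
time: 24.25
tool_pos: [0.4423, 0.1026, 0.0901]
eef_rot: [1.0, 0.001, 0.001, -0.001]
ft_force: [-2.9, 2.6, 10.7]
width: 0.234
gripper_force: 40.8
```

Request:
play_rows --delta_rot '[[0,0,0],[0,0,0],[0,0,0],[0,0,0],[0,0,0]]' --dp '[[0.054,0.308,0],[0.157,0.271,0],[0.239,0.2,0],[0.294,0.107,0],[0.312,0,0]]' --grip '[0,0,0,0,0]'

```text
time: 24.75
tool_pos: [0.4948, 0.1464, 0.0902]
eef_rot: [1.0, 0.001, 0.0, -0.001]
ft_force: [-3.5, -2.2, 10.4]
width: 0.232
gripper_force: 40.7
```

Request:
play_rows --delta_rot '[[0,0,0],[0,0,0],[0,0,0],[0,0,0],[0,0,0]]' --dp '[[0.294,-0.107,0],[0.239,-0.2,0],[0.157,-0.271,0],[0.054,-0.308,0],[0,0,0]]' --grip '[0,0,0,0,0]'

```text
time: 25.25
tool_pos: [0.5324, 0.0985, 0.0903]
eef_rot: [1.0, -0.001, 0.001, -0.0]
ft_force: [-1.2, -2.9, 6.9]
width: 0.232
gripper_force: 40.3
```

Request:
play_rows --delta_rot '[[0,0,0],[0,0,0],[0,0,0],[0,0,0],[0,0,0]]' --dp '[[-0.054,-0.308,0],[-0.157,-0.271,0],[-0.239,-0.2,0],[-0.294,-0.107,0],[-0.312,0,0]]' --grip '[0,0,0,0,0]'

```text
time: 25.75
tool_pos: [0.4808, 0.0569, 0.0903]
eef_rot: [1.0, -0.0, 0.003, -0.001]
ft_force: [4.9, 7.3, 2.8]
width: 0.232
gripper_force: 39.9
```

Request:
play_rows --delta_rot '[[0,0,0],[0,0,0],[0,0,0],[0,0,0],[0,0,0]]' --dp '[[-0.294,0.107,0],[-0.239,0.2,0],[-0.157,0.271,0],[-0.054,0.308,0],[0,0,0]]' --grip '[0,0,0,0,0]'

```text
time: 26.25
tool_pos: [0.4424, 0.1025, 0.0901]
eef_rot: [1.0, 0.001, 0.001, -0.001]
ft_force: [-2.5, 3.1, 10.4]
width: 0.233
gripper_force: 40.9
```

Run:
```python
from h import *
go()
im=r.read_camera("top"); crop("top",im,245,335,175,245,6,"pics/t6.png")
```

```text
t 26.2 pos [0.4424 0.1025 0.0901] closing -89.9 axis z [ 0.002  0.002 -1.   ] w 0.233 F [-2.5  3.1 10.4]
  total dp shares [0. 0. 0.] rot shares 0.0 (deg 0 )
```

View pics/t6.png

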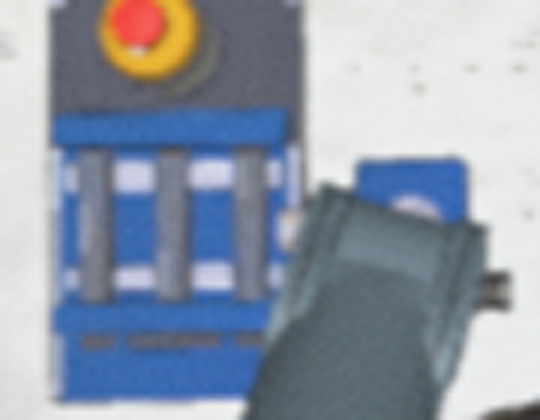

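The picture shows the jaw moved about 30 mm, with all three bars still straight in their grooves. I continue gently.

Request:
play_rows --delta_rot '[[0,0,0],[0,0,0],[0,0,0],[0,0,0],[0,0,0]]' --dp '[[0.054,0.308,0],[0.157,0.271,0],[0.239,0.2,0],[0,0,0],[0,0,0]]' --grip '[0,0,0,0,0]'

```text
time: 26.8
tool_pos: [0.4661, 0.1413, 0.0903]
eef_rot: [1.0, 0.001, 0.002, -0.001]
ft_force: [1.3, 4.8, 6.3]
width: 0.235
gripper_force: 40.4
```

Request:
play_rows --delta_rot '[[0,0,0],[0,0,0],[0,0,0],[0,0,0],[0,0,0]]' --dp '[[0.14,0.065,0],[0.15,0.04,0],[0,0,0],[0,0,0],[0,0,0]]' --grip '[0,0,0,0,0]'

```text
time: 27.3
tool_pos: [0.48, 0.1461, 0.0903]
eef_rot: [1.0, 0.0, 0.002, -0.001]
ft_force: [0.4, 2.6, 7.8]
width: 0.235
gripper_force: 40.5
```

Request:
play_rows --delta_rot '[[0,0,0],[0,0,0],[0,0,0],[0,0,0],[0,0,0]]' --dp '[[0.08,0.007,0],[0,0,0],[0.08,0,0],[0,0,0],[0,0,0]]' --grip '[0,0,0,0,0]'

```text
time: 27.8
tool_pos: [0.4873, 0.1467, 0.0902]
eef_rot: [1.0, 0.001, 0.001, -0.002]
ft_force: [-1.4, 4.2, 8.5]
width: 0.233
gripper_force: 40.6
```

Request:
play_rows --delta_rot '[[0,0,0],[0,0,0],[0,0,0],[0,0,0],[0,0,0]]' --dp '[[0.08,0,0],[0,0,0],[0.08,-0.014,0],[0,0,0],[0,0,0]]' --grip '[0,0,0,0,0]'

```text
time: 28.3
tool_pos: [0.4931, 0.1464, 0.0901]
eef_rot: [1.0, 0.001, -0.002, -0.002]
ft_force: [-8.3, 4.4, 15.6]
width: 0.235
gripper_force: 41.4
```

Request:
play_rows --delta_rot '[[0,0,0],[0,0,0],[0,0,0],[0,0,0],[0,0,0]]' --dp '[[0.075,-0.02,0],[0,0,0],[0,0,0],[0,0,0],[0,0,0]]' --grip '[0,0,0,0,0]'

```text
time: 28.8
tool_pos: [0.4954, 0.1461, 0.09]
eef_rot: [1.0, 0.001, -0.003, -0.003]
ft_force: [-11.5, 5.5, 19.6]
width: 0.237
gripper_force: 41.8
```

Request:
play_rows --delta_rot '[[0,0,0],[0,0,0],[0,0,0],[0,0,0],[0,0,0]]' --dp '[[-0.05,0.005,0],[0,0,0],[0,0,0],[0,0,0],[0,0,0.2]]' --grip '[0,0,0.5,0.6,0.6]'

```text
time: 29.3
tool_pos: [0.495, 0.1431, 0.0986]
eef_rot: [1.0, -0.0, -0.001, 0.0]
ft_force: [-0.1, -0.6, 0.1]
width: 0.601
gripper_force: 0.0
```

Request:
play_rows --delta_rot '[[0,0,0],[0,0,0],[0,0,0],[0,0,0],[0,0,0]]' --dp '[[0,0,0.5],[0,0,0.9],[0,0,0.9],[0,0,0.9],[0,0,0]]' --grip '[0.6,0.6,0.6,0.3,0]'

```text
time: 29.8
tool_pos: [0.4992, 0.1432, 0.2647]
eef_rot: [1.0, -0.001, 0.004, -0.002]
ft_force: [0.9, 0.9, -0.3]
width: 0.271
gripper_force: 0.0
```

Run:
```python
from h import *
go(.6067,.2545,.24)
b=r.read_camera("scene"); a=r.read_camera("top"); cv2.imwrite("pics/s7f.png",b)
h=cv2.cvtColor(b,cv2.COLOR_BGR2HSV);m=((h[...,0]<6)|(h[...,0]>174))&(h[...,1]>150);m[:165]=0;m[195:]=0;m[:,:270]=0;m[:,300:]=0
ys,xs=np.where(m);print(xs.min(),xs.max(),ys.min(),ys.max())
cv2.imwrite("pics/st7.png",np.vstack([cv2.resize(v,(540,300),interpolation=cv2.INTER_CUBIC) for v in(a[180:240,240:348],b[185:245,215:323])]))
# hood rim outline in top view at candidate heights
for uv in((311,130),(320,148),(345,160),(365,157)): print(uv,plane("top",uv,.4)[:2].round(3),plane("top",uv,.6)[:2].round(3))
```

```text
t 29.8 pos [0.4992 0.1432 0.2647] closing -90.1 axis z [ 0.009  0.004 -1.   ] w 0.271 F [ 0.9  0.9 -0.3]
  total dp shares [ 2.15   2.225 -0.494] rot shares 0.0 (deg 0 )
281 289 176 182
(311, 130) [0.728 0.087] [0.683 0.079]
(320, 148) [0.671 0.061] [0.635 0.057]
(345, 160) [ 0.632 -0.014] [ 0.601 -0.007]
(365, 157) [ 0.639 -0.076] [ 0.608 -0.059]
```

View pics/st7.png

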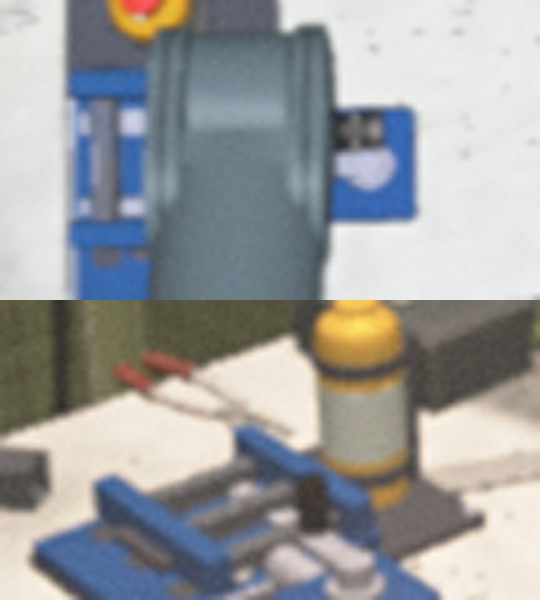

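The picture shows the jaw shut on the bars in their grooves. The crank grip stands at about 280 degrees and the cap is up.

Request:
play_rows --delta_rot '[[0,0,0],[0,0,0],[0,0,0],[0,0,0],[0,0,0]]' --dp '[[0.5,0.5,0],[0.5,0.5,0],[0.5,0.5,0],[0.6,0.65,0],[0,0,-0.5]]' --grip '[0,0,0,0,0]'

```text
time: 30.4
tool_pos: [0.6043, 0.2563, 0.234]
eef_rot: [1.0, 0.003, 0.002, -0.001]
ft_force: [0.3, 0.0, 0.2]
width: 0.002
gripper_force: 0.0
```

Request:
play_rows --delta_rot '[[0,0,0],[0,0,0],[0,0,0]]' --dp '[[0,0,-0.4],[0,0,0],[0,0,0]]' --grip '[0,0,0]'

```text
time: 30.7
tool_pos: [0.6001, 0.2503, 0.2132]
eef_rot: [1.0, -0.0, -0.001, 0.001]
ft_force: [1.0, 0.5, 0.7]
width: -0.003
gripper_force: 0.0
```

Run:
```python
from h import *
go(.6067,.254,.189)
im=r.read_camera("scene"); crop("scene",im,245,325,140,200,8,"pics/s8.png")
```

```text
t 30.7 pos [0.6001 0.2503 0.2132] closing -90.0 axis z [-0.002 -0.001 -1.   ] w -0.003 F [1.  0.5 0.7]
  total dp shares [ 0.132  0.074 -0.483] rot shares 0.0 (deg 0 )
```

View pics/s8.png

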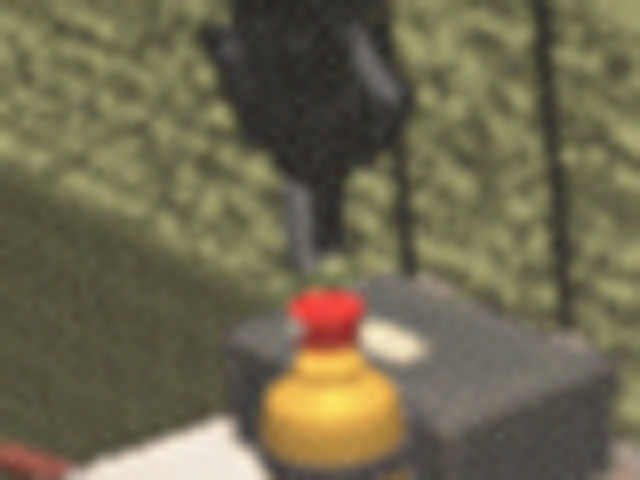

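The closed fingers at crop (318,262) sit just above the cap, whose centre is at (327,305). I shift slightly and press.

Request:
play_rows --delta_rot '[[0,0,0],[0,0,0],[0,0,0],[0,0,0],[0,0,0]]' --dp '[[0.11,0.06,0],[0,0,-0.3],[0,0,-0.15],[0,0,0],[0,0,0]]' --grip '[0,0,0,0,0]'

```text
time: 31.25
tool_pos: [0.6058, 0.2538, 0.191]
eef_rot: [1.0, 0.0, -0.0, 0.0]
ft_force: [0.5, 0.4, -0.0]
width: 0.001
gripper_force: 0.0
```

Request:
play_rows --delta_rot '[[0,0,0],[0,0,0],[0,0,0],[0,0,0],[0,0,0]]' --dp '[[0,0,-0.1],[0,0,-0.1],[0,0,0],[0,0,0],[0,0,0]]' --grip '[0,0,0,0,0]'

```text
time: 31.75
tool_pos: [0.6066, 0.254, 0.1819]
eef_rot: [1.0, 0.0, 0.001, -0.0]
ft_force: [-0.6, -0.7, 4.7]
width: 0.001
gripper_force: 2.7
```

Request:
play_rows --delta_rot '[[0,0,0],[0,0,0],[0,0,0],[0,0,0],[0,0,0]]' --dp '[[0,0,-0.06],[0,0,-0.06],[0,0,0],[0,0,0],[0,0,0]]' --grip '[0,0,0,0,0]'

```text
time: 32.25
tool_pos: [0.6068, 0.254, 0.1807]
eef_rot: [1.0, 0.0, 0.001, -0.002]
ft_force: [-14.1, -3.2, 37.6]
width: 0.004
gripper_force: 19.0
```

Request:
play_rows --delta_rot '[[0,0,0],[0,0,0],[0,0,0],[0,0,0],[0,0,0]]' --dp '[[0,0,0.2],[0,0,0.3],[0,0,0.6],[0,0,0.5],[0,0,0]]' --grip '[0,0,0,0,0]'

```text
time: 32.75
tool_pos: [0.608, 0.2541, 0.259]
eef_rot: [1.0, 0.0, 0.003, -0.001]
ft_force: [0.4, 0.2, -0.0]
width: -0.003
gripper_force: 0.0
```

Run:
```python
from h import *
go(.4954,.1461,.2)
b=r.read_camera("scene")
h=cv2.cvtColor(b,cv2.COLOR_BGR2HSV);m=((h[...,0]<6)|(h[...,0]>174))&(h[...,1]>150);m[:165]=0;m[195:]=0;m[:,:270]=0;m[:,300:]=0
ys,xs=np.where(m);print(xs.min(),xs.max(),ys.min(),ys.max())
```

```text
t 32.8 pos [0.608  0.2541 0.259 ] closing -90.0 axis z [ 0.005  0.002 -1.   ] w -0.003 F [ 0.4  0.2 -0. ]
  total dp shares [-2.252 -2.161 -1.181] rot shares 0.0 (deg 0 )
281 289 176 182
```

Request:
play_rows --delta_rot '[[0,0,0],[0,0,0],[0,0,0],[0,0,0],[0,0,0]]' --dp '[[-0.45,-0.43,0],[-0.45,-0.43,0],[-0.45,-0.43,0],[-0.45,-0.43,0],[-0.45,-0.43,-0.6]]' --grip '[0,0,0.6,0.6,0.6]'

```text
time: 33.3
tool_pos: [0.4943, 0.1461, 0.2265]
eef_rot: [1.0, 0.0, 0.002, -0.001]
ft_force: [0.6, -0.6, -0.4]
width: 0.511
gripper_force: 0.0
```

Request:
play_rows --delta_rot '[[0,0,0],[0,0,0],[0,0,0],[0,0,0]]' --dp '[[0,0,-0.8],[0,0,-0.5],[0,0,0],[0,0,0]]' --grip '[0.6,0.6,0.6,0.6]'

```text
time: 33.7
tool_pos: [0.4934, 0.1462, 0.1603]
eef_rot: [1.0, -0.0, -0.0, 0.001]
ft_force: [0.4, -1.1, -0.2]
width: 0.603
gripper_force: 0.0
```

Run:
```python
from h import *
go(.4954,.1461,.09)
```

```text
t 33.7 pos [0.4934 0.1462 0.1603] closing -90.0 axis z [-0.001 -0.001 -1.   ] w 0.603 F [ 0.4 -1.1 -0.2]
  total dp shares [ 4.000e-02 -1.000e-03 -1.406e+00] rot shares 0.0 (deg 0 )
```

Request:
play_rows --delta_rot '[[0,0,0],[0,0,0],[0,0,0],[0,0,0],[0,0,0]]' --dp '[[0.04,0,-0.5],[0,0,-0.5],[0,0,-0.4],[0,0,0],[0,0,0]]' --grip '[0.6,0.6,0.6,0.6,0.3]' --newtons 40

```text
time: 34.2
tool_pos: [0.4966, 0.1466, 0.0916]
eef_rot: [1.0, 0.0, 0.001, -0.0]
ft_force: [0.1, -0.7, 0.3]
width: 0.441
gripper_force: 0.0
```

Request:
play_rows --delta_rot '[[0,0,0],[0,0,0],[0,0,0],[0,0,0],[0,0,0]]' --dp '[[0,0,0],[0,0,0],[0,0,0],[0,0,0],[0,0,0]]' --grip '[0,0,0,0,0]'

```text
time: 34.7
tool_pos: [0.4969, 0.1468, 0.092]
eef_rot: [1.0, 0.0, 0.001, -0.001]
ft_force: [-1.2, -0.1, 7.1]
width: 0.227
gripper_force: 38.9
```

Request:
play_rows --delta_rot '[[0,0,0],[0,0,0],[0,0,0],[0,0,0],[0,0,0]]' --dp '[[-0.312,0,0],[-0.294,-0.107,0],[-0.239,-0.2,0],[-0.157,-0.271,0],[-0.054,-0.308,0]]' --grip '[0,0,0,0,0]'

```text
time: 35.2
tool_pos: [0.4493, 0.1022, 0.0924]
eef_rot: [1.0, -0.0, 0.007, -0.0]
ft_force: [18.2, 3.8, -14.8]
width: 0.23
gripper_force: 39.8
```

Request:
play_rows --delta_rot '[[0,0,0]]' --dp '[[0,0,0]]' --grip '[0]'

```text
time: 35.3
tool_pos: [0.4496, 0.1006, 0.0924]
eef_rot: [1.0, -0.001, 0.007, 0.0]
ft_force: [14.2, -2.4, -12.8]
width: 0.233
gripper_force: 40.3
```

Request:
play_rows --delta_rot '[[0,0,0],[0,0,0],[0,0,0],[0,0,0],[0,0,0]]' --dp '[[0.08,0,0],[0,0,0],[0.054,-0.308,0],[0.157,-0.271,0],[0,0,0]]' --grip '[0,0,0,0,0]'

```text
time: 35.8
tool_pos: [0.4603, 0.0728, 0.0919]
eef_rot: [1.0, -0.001, 0.003, -0.001]
ft_force: [3.6, -0.4, 8.1]
width: 0.231
gripper_force: 42.1
```

Request:
play_rows --delta_rot '[[0,0,0],[0,0,0],[0,0,0],[0,0,0],[0,0,0]]' --dp '[[0.239,-0.2,0],[0.294,-0.107,0],[0.312,0,0],[0.294,0.107,0],[0.239,0.2,0]]' --grip '[0,0,0,0,0]'

```text
time: 36.3
tool_pos: [0.5278, 0.0709, 0.0919]
eef_rot: [1.0, -0.001, 0.001, 0.001]
ft_force: [-0.3, -5.4, 9.8]
width: 0.231
gripper_force: 42.1
```

Request:
play_rows --delta_rot '[[0,0,0],[0,0,0],[0,0,0],[0,0,0]]' --dp '[[0.157,0.271,0],[0.054,0.308,0],[0,0,0],[0,0,0]]' --grip '[0,0,0,0]'

```text
time: 36.7
tool_pos: [0.5398, 0.1043, 0.0921]
eef_rot: [1.0, 0.001, 0.003, -0.001]
ft_force: [3.9, 2.9, 5.5]
width: 0.23
gripper_force: 41.9
```

Request:
play_rows --delta_rot '[[0,0,0],[0,0,0],[0,0,0],[0,0,0],[0,0,0]]' --dp '[[-0.054,0.308,0],[-0.157,0.271,0],[-0.239,0.2,0],[-0.294,0.107,0],[-0.312,0,0]]' --grip '[0,0,0,0,0]'

```text
time: 37.2
tool_pos: [0.4861, 0.1463, 0.0919]
eef_rot: [1.0, 0.0, 0.003, 0.0]
ft_force: [5.0, -8.2, 7.8]
width: 0.233
gripper_force: 41.9
```

Request:
play_rows --delta_rot '[[0,0,0],[0,0,0],[0,0,0],[0,0,0],[0,0,0]]' --dp '[[-0.294,-0.107,0],[-0.239,-0.2,0],[-0.157,-0.271,0],[-0.054,-0.308,0],[0,0,0]]' --grip '[0,0,0,0,0]'

```text
time: 37.7
tool_pos: [0.4497, 0.1011, 0.0919]
eef_rot: [1.0, -0.001, 0.003, -0.0]
ft_force: [5.8, -3.8, 4.8]
width: 0.234
gripper_force: 41.9
```

Request:
play_rows --delta_rot '[[0,0,0],[0,0,0],[0,0,0],[0,0,0],[0,0,0]]' --dp '[[0.054,-0.308,0],[0.157,-0.271,0],[0.239,-0.2,0],[0.294,-0.107,0],[0.312,0,0]]' --grip '[0,0,0,0,0]'

```text
time: 38.2
tool_pos: [0.4997, 0.0569, 0.0917]
eef_rot: [1.0, -0.001, -0.0, -0.0]
ft_force: [-3.6, -0.0, 14.9]
width: 0.227
gripper_force: 42.6
```

Request:
play_rows --delta_rot '[[0,0,0],[0,0,0],[0,0,0],[0,0,0],[0,0,0]]' --dp '[[0.294,0.107,0],[0.239,0.2,0],[0.157,0.271,0],[0,0,0],[0,0,0]]' --grip '[0,0,0,0,0]'

```text
time: 38.7
tool_pos: [0.5376, 0.0879, 0.0921]
eef_rot: [1.0, 0.001, 0.004, -0.0]
ft_force: [7.1, 0.5, 4.9]
width: 0.231
gripper_force: 41.8
```

Now the last 20 degrees, pressed slightly against the stop.

Request:
play_rows --delta_rot '[[0,0,0],[0,0,0],[0,0,0],[0,0,0],[0,0,0]]' --dp '[[0.07,0.2,0],[0,0.12,0],[0,0.06,0],[0,0,0],[0,0,0]]' --grip '[0,0,0,0,0]'

```text
time: 39.2
tool_pos: [0.5399, 0.1018, 0.092]
eef_rot: [1.0, -0.001, 0.003, 0.003]
ft_force: [3.6, -9.8, 6.7]
width: 0.23
gripper_force: 41.8
```

Request:
play_rows --delta_rot '[[0,0,0],[0,0,0],[0,0,0],[0,0,0],[0,0,0]]' --dp '[[0,0,0],[0,-0.04,0],[0,-0.02,0],[0,0,0.4],[0,0,0.9]]' --grip '[0.6,0.6,0.6,0.6,0.6]'

```text
time: 39.7
tool_pos: [0.5346, 0.1032, 0.1533]
eef_rot: [1.0, 0.001, -0.003, 0.001]
ft_force: [0.7, 0.7, -0.1]
width: 0.6
gripper_force: 0.0
```

Request:
play_rows --delta_rot '[[0,0,0],[0,0,0],[0,0,0],[0,0,0],[0,0,0]]' --dp '[[0,0,0.9],[-0.6,-0.6,0],[-0.8,-0.8,0],[-0.8,-0.8,0],[0,0,0]]' --grip '[0.6,0.5,0.4,0.4,0.4]'

```text
time: 40.2
tool_pos: [0.4311, -0.0014, 0.1995]
eef_rot: [1.0, -0.003, -0.003, -0.001]
ft_force: [0.5, 1.0, 0.3]
width: 0.401
gripper_force: 0.0
```

Run:
```python
from h import *
im=r.read_camera("top"); crop("top",im,245,455,165,245,3.8,"pics/t9.png")
h=cv2.cvtColor(im,cv2.COLOR_BGR2HSV)
green=(h[...,0]>60)&(h[...,0]<95)&(h[...,1]>100); green[:150]=0;green[250:]=0
print("tray",rect("top",green,0.028,200))
go(.4885,.2055,.06,-90.7)
```

```text
tray [(0.4938, -0.3589, 130, 168, 6.4, (np.float64(431.5), np.float64(207.3)))]
t 40.2 pos [0.4342 0.001  0.2001] closing -90.2 axis z [-0.002  0.003 -1.   ] w 0.401 F [ 0.9  1.4 -0.5]
  total dp shares [ 1.086  4.09  -2.802] rot shares -0.08 (deg -0.5 )
```

View pics/t9.png

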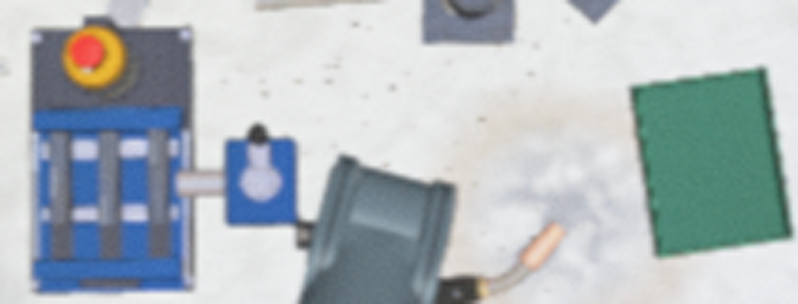

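The picture shows the jaw fully open, the crank grip back at +x, the three bars pushed up to the far jaw in their grooves, and the tray in its place.

Request:
play_rows --delta_rot '[[0,0,0],[0,0,0],[0,0,0],[0,0,0],[0,0,-0.08]]' --dp '[[0.2,0.82,0],[0.25,0.82,0],[0.25,0.82,0],[0.25,0.82,0],[0.25,0.82,-0.6]]' --grip '[0.4,0.4,0.4,0.4,0.4]'

```text
time: 40.75
tool_pos: [0.4993, 0.2102, 0.1736]
eef_rot: [1.0, -0.003, 0.003, -0.002]
ft_force: [1.1, -0.2, 1.5]
width: 0.4
gripper_force: 0.0
```

Request:
play_rows --delta_rot '[[0,0,0],[0,0,0],[0,0,0],[0,0,0]]' --dp '[[0,0,-0.8],[0,0,-0.6],[0,0,0],[0,0,0]]' --grip '[0.4,0.4,0.4,0.4]'

```text
time: 41.15
tool_pos: [0.4966, 0.2057, 0.1019]
eef_rot: [1.0, -0.004, -0.0, 0.0]
ft_force: [0.2, -0.1, 0.4]
width: 0.402
gripper_force: 0.0
```

Run:
```python
from h import *
go(.494,.2053,.031,-90.7)
```

```text
t 41.1 pos [0.4966 0.2057 0.1019] closing -90.4 axis z [-0. -0. -1.] w 0.402 F [ 0.2 -0.1  0.4]
  total dp shares [-0.052 -0.008 -1.417] rot shares -0.04 (deg -0.3 )
```

Request:
play_rows --delta_rot '[[0,0,0],[0,0,0],[0,0,0],[0,0,0],[0,0,0]]' --dp '[[-0.05,0,-0.4],[0,0,-0.5],[0,0,-0.4],[0,0,-0.1],[0,0,0]]' --grip '[0.4,0.4,0.4,0.4,0.4]' --newtons 80

```text
time: 41.65
tool_pos: [0.4947, 0.2057, 0.0327]
eef_rot: [1.0, -0.004, 0.001, -0.0]
ft_force: [-0.7, 0.4, -0.1]
width: 0.401
gripper_force: 0.0
```

Request:
play_rows --delta_rot '[[0,0,0],[0,0,0],[0,0,0],[0,0,0],[0,0,0]]' --dp '[[0,0,0],[0,0,0],[0,0,0],[0,0,0],[0,0,0]]' --grip '[0,0,0,0,0]'

```text
time: 42.15
tool_pos: [0.495, 0.2057, 0.0335]
eef_rot: [1.0, -0.004, 0.001, -0.001]
ft_force: [-1.3, -0.1, 7.5]
width: 0.152
gripper_force: 78.5
```

Request:
play_rows --delta_rot '[[0,0,0],[0,0,0],[0,0,0],[0,0,0],[0,0,0]]' --dp '[[0,0,0.4],[0,0,0.7],[0,0,0.9],[0,0,0.9],[0,0,0.5]]' --grip '[0,0,0,0,0]' --newtons 100

```text
time: 42.65
tool_pos: [0.4952, 0.2053, 0.2058]
eef_rot: [1.0, -0.005, 0.002, -0.001]
ft_force: [0.8, 0.6, -1.7]
width: 0.141
gripper_force: 99.6
```

Run:
```python
from h import *
go(.5487,-.3527,.2,6.4)
```

```text
t 42.6 pos [0.4952 0.2053 0.2058] closing -90.5 axis z [ 0.004  0.003 -1.   ] w 0.141 F [ 0.8  0.6 -1.7]
  total dp shares [  1.07  -11.16   -0.115] rot shares -13.85 (deg -83.1 )
```

Request:
play_rows --delta_rot '[[0,0,1],[0,0,1],[0,0,1],[0,0,1],[0,0,1]]' --dp '[[-0.1,-0.7,0],[-0.1,-0.7,0],[-0.1,-0.7,0],[-0.1,-0.7,0],[-0.1,-0.7,0]]' --grip '[0,0,0,0,0]'

```text
time: 43.15
tool_pos: [0.4684, 0.0289, 0.2025]
eef_rot: [0.966, 0.257, 0.001, -0.0]
ft_force: [0.7, -0.1, -1.9]
width: 0.142
gripper_force: 99.5
```

Request:
play_rows --delta_rot '[[0,0,1],[0,0,1],[0,0,1],[0,0,1],[0,0,1]]' --dp '[[0,-0.7,0],[0,-0.7,0],[0,-0.7,0],[0,-0.7,0],[0,-0.7,0]]' --grip '[0,0,0,0,0]'

```text
time: 43.65
tool_pos: [0.4686, -0.1463, 0.2025]
eef_rot: [0.867, 0.498, 0.001, 0.0]
ft_force: [0.7, 0.4, -2.4]
width: 0.141
gripper_force: 99.5
```

Request:
play_rows --delta_rot '[[0,0,1],[0,0,1],[0,0,1],[0,0,1],[0,0,1]]' --dp '[[0.3,-0.7,0],[0.3,-0.7,0],[0.3,-0.7,0],[0.3,-0.7,0],[0.3,-0.7,0]]' --grip '[0,0,0,0,0]'

```text
time: 44.15
tool_pos: [0.544, -0.3213, 0.2025]
eef_rot: [0.709, 0.706, 0.0, 0.0]
ft_force: [1.2, 0.1, -2.2]
width: 0.146
gripper_force: 99.5
```

Request:
play_rows --delta_rot '[[0,0,1],[0,0,0],[0,0,0],[0,0,0],[0,0,0]]' --dp '[[0,-0.5,0],[0,0,-0.6],[0,0,-0.6],[0,0,0],[0,0,0]]' --grip '[0,0,0,0,0]'

```text
time: 44.65
tool_pos: [0.5437, -0.3448, 0.1425]
eef_rot: [0.672, 0.74, -0.0, -0.0]
ft_force: [-0.1, -0.5, -1.4]
width: 0.145
gripper_force: 99.5
```

Run:
```python
from h import *
im=r.read_camera("top")
h=cv2.cvtColor(im,cv2.COLOR_BGR2HSV)
green=(h[...,0]>60)&(h[...,0]<95)&(h[...,1]>100); green[:150]=0;green[250:]=0
print("tray",rect("top",green,0.028,200))
im=r.read_camera("scene")
h=cv2.cvtColor(im,cv2.COLOR_BGR2HSV)
green=(h[...,0]>60)&(h[...,0]<95)&(h[...,1]>80); green[:280]=0;green[:,:340]=0;green[:,450:]=0
ys,xs=np.where(green); print("scene mask",xs.min(),xs.max(),ys.min(),ys.max())
g=cv2.imread("pics/scene0.png");h=cv2.cvtColor(g,cv2.COLOR_BGR2HSV)
green=(h[...,0]>60)&(h[...,0]<95)&(h[...,1]>80); green[:280]=0;green[:,:340]=0;green[:,450:]=0
ys,xs=np.where(green); print("scene0 mask",xs.min(),xs.max(),ys.min(),ys.max())
go(.5487,-.3527,.014,6.4)
```

```text
tray [(0.5186, -0.3324, 83, 114, 6.3, (np.float64(421.6), np.float64(197.6)))]Traceback (most recent call last):
  File "<stdin>", line 9, in <module>
    return umr_minimum(a, axis, None, out, keepdims, initial, where)
ValueError: zero-size array to reduction operation minimum which has no identity
```

```bash
cat >> h.py <<'E'
def trayS(im):
    d=im.astype(int); m=(d[...,1]-d[...,2]>25)&(d[...,1]>50); k=np.zeros(m.shape,'uint8'); k[285:360,345:450]=m[285:360,345:450]
    c=max(cv2.findContours(k,0,1)[0],key=cv2.contourArea).reshape(-1,2)
    return cv2.contourArea(c),[tuple(int(v) for v in c[i]) for i in(c[:,0].argmin(),c[:,1].argmin(),c[:,0].argmax(),c[:,1].argmax())]
E
python3 - <<'E'
from h import *
print(trayS(cv2.imread("pics/scene0.png")),trayS(cv2.imread("pics/s7f.png")),trayS(r.read_camera("scene")))
go(.5487,-.3527,.014,6.4)
E
```

```text
(1015.5, [(361, 327), (393, 301), (405, 310), (392, 346)]) (978.5, [(361, 327), (395, 300), (404, 315), (394, 347)]) (1022.0, [(360, 327), (394, 300), (405, 319), (396, 347)])
t 44.8 pos [ 0.5449 -0.3454  0.1439] closing 5.5 axis z [ 0.003 -0.002 -1.   ] w 0.145 F [ 0.3  0.3 -2.8]
  total dp shares [ 0.076 -0.146 -2.597] rot shares 0.14 (deg 0.9 )
```

Request:
play_rows --delta_rot '[[0,0,0.14],[0,0,0],[0,0,0],[0,0,0],[0,0,0]]' --dp '[[0.07,-0.14,-0.4],[0,0,-0.7],[0,0,-0.7],[0,0,-0.4],[0,0,0]]' --grip '[0,0,0,0,0]'

```text
time: 45.3
tool_pos: [0.5462, -0.3506, 0.03]
eef_rot: [0.667, 0.745, -0.0, -0.002]
ft_force: [-0.5, 0.9, -2.1]
width: 0.148
gripper_force: 99.5
```

Run:
```python
from h import *
go(.5487,-.3527,.0135,6.4)
```

```text
t 45.3 pos [ 0.5462 -0.3506  0.03  ] closing 6.4 axis z [-0.003  0.002 -1.   ] w 0.148 F [-0.5  0.9 -2.1]
  total dp shares [ 0.05  -0.042 -0.33 ] rot shares -0.0 (deg -0.0 )
```

Request:
play_rows --delta_rot '[[0,0,0],[0,0,0],[0,0,0],[0,0,0],[0,0,0]]' --dp '[[0.03,-0.03,-0.2],[0,0,-0.1],[0,0,-0.04],[0,0,0],[0,0,0]]' --grip '[0,0,0,0,0]'

```text
time: 45.8
tool_pos: [0.5491, -0.3535, 0.0153]
eef_rot: [0.667, 0.745, 0.0, 0.0]
ft_force: [-0.6, -0.7, -2.0]
width: 0.146
gripper_force: 99.5
```

Request:
play_rows --delta_rot '[[0,0,0],[0,0,0],[0,0,0],[0,0,0],[0,0,0]]' --dp '[[0,0,0],[0,0,0],[0,0,0],[0,0,0.3],[0,0,0.7]]' --grip '[0.2,0.3,0.3,0.3,0.3]'

```text
time: 46.3
tool_pos: [0.547, -0.3519, 0.0635]
eef_rot: [0.667, 0.745, -0.001, -0.003]
ft_force: [1.3, 0.2, 1.0]
width: 0.298
gripper_force: 0.0
```

Request:
play_rows --delta_rot '[[0,0,0],[0,0,0],[0,0,-1],[0,0,-1],[0,0,-1]]' --dp '[[0,0,0.9],[0,0,0.9],[-0.3,0.7,0.9],[-0.3,0.8,0],[-0.3,0.8,0]]' --grip '[0.4,0.4,0.4,0.4,0.4]'

```text
time: 46.8
tool_pos: [0.5063, -0.2432, 0.1953]
eef_rot: [0.777, 0.63, 0.001, 0.002]
ft_force: [0.1, 0.6, 0.4]
width: 0.401
gripper_force: 0.0
```

Request:
play_rows --delta_rot '[[0,0,-1],[0,0,-1],[0,0,-1],[0,0,-1],[0,0,-1]]' --dp '[[-0.3,0.7,0],[-0.3,0.7,0],[0,0.7,0],[0,0.7,0],[0,0.7,0]]' --grip '[0.4,0.4,0.4,0.4,0.4]'

```text
time: 47.3
tool_pos: [0.4761, -0.0672, 0.1939]
eef_rot: [0.913, 0.407, 0.001, -0.0]
ft_force: [0.2, -0.1, 0.4]
width: 0.404
gripper_force: 0.0
```

```bash
cat >> h.py <<'E'
def trayT(im):
    h=cv2.cvtColor(im,cv2.COLOR_BGR2HSV)
    g=(h[...,0]>60)&(h[...,0]<95)&(h[...,1]>100); g[:150]=0;g[250:]=0
    g=cv2.morphologyEx(g.astype('uint8'),cv2.MORPH_CLOSE,np.ones((3,3)))
    t=rect("top",g,.028,200)
    k=np.zeros(g.shape,'uint8')
    c=max(cv2.findContours(g,0,1)[0],key=cv2.contourArea); cv2.drawContours(k,[cv2.convexHull(c)],-1,1,-1); k=cv2.erode(k,np.ones((3,3)))
    d=im.astype(int); notg=((d[...,1]-d[...,2])<35)&(k>0)
    return t,rect("top",notg,.016,15)
E
python3 - <<'E'
from h import *
im=r.read_camera("top"); cv2.imwrite("pics/t10.png",im); print(trayT(im))
go(.494,.255,.2,-90.7)
E
```

```text
([(0.4942, -0.3589, 130, 168, 6.4, (np.float64(431.6), np.float64(207.4)))], [(0.5504, -0.3539, 18, 97, 96.5, (np.float64(429.0), np.float64(193.1)))])
t 47.4 pos [ 0.4763 -0.0602  0.1931] closing -41.8 axis z [-0.001  0.005 -1.   ] w 0.395 F [-0.4  5.4 -0.8]
  total dp shares [0.354 6.303 0.137] rot shares -8.15 (deg -48.9 )
```

Request:
play_rows --delta_rot '[[0,0,-0.9],[0,0,-0.9],[0,0,-0.9],[0,0,-0.9],[0,0,-0.9]]' --dp '[[0,0.7,0],[0,0.7,0],[0,0.7,0],[0,0.7,0],[0.1,0.7,0]]' --grip '[0.4,0.4,0.4,0.4,0.4]'

```text
time: 47.85
tool_pos: [0.4807, 0.1078, 0.1938]
eef_rot: [0.983, 0.184, 0.0, -0.001]
ft_force: [0.6, 0.8, 0.2]
width: 0.401
gripper_force: 0.0
```

Request:
play_rows --delta_rot '[[0,0,-0.9],[0,0,-0.9],[0,0,-0.9],[0,0,-0.9],[0,0,0]]' --dp '[[0.1,0.7,0],[0.1,0.7,0],[0.1,0.7,0],[0.1,0.7,0],[0,0,-0.6]]' --grip '[0.4,0.4,0.4,0.4,0.4]'

```text
time: 48.35
tool_pos: [0.5038, 0.2538, 0.1657]
eef_rot: [1.0, 0.001, 0.003, -0.003]
ft_force: [0.7, 0.8, -0.6]
width: 0.402
gripper_force: 0.0
```

Request:
play_rows --delta_rot '[[0,0,0],[0,0,0],[0,0,0],[0,0,0]]' --dp '[[0,0,-0.8],[0,0,-0.4],[0,0,0],[0,0,0]]' --grip '[0.4,0.4,0.4,0.4]'

```text
time: 48.75
tool_pos: [0.5018, 0.2464, 0.104]
eef_rot: [1.0, -0.002, 0.0, -0.0]
ft_force: [-0.3, 0.1, 1.1]
width: 0.399
gripper_force: 0.0
```

Run:
```python
from h import *
go(.494,.2557,.032,-90.7)
```

```text
t 48.8 pos [0.5018 0.2464 0.104 ] closing -90.2 axis z [ 0.001  0.001 -1.   ] w 0.399 F [-0.3  0.1  1.1]
  total dp shares [-0.156  0.187 -1.44 ] rot shares -0.08 (deg -0.5 )
```

Request:
play_rows --delta_rot '[[0,0,-0.08],[0,0,0],[0,0,0],[0,0,0],[0,0,0]]' --dp '[[-0.15,0.185,-0.2],[0,0,-0.5],[0,0,-0.5],[0,0,-0.22],[0,0,0]]' --grip '[0.4,0.4,0.4,0.4,0.4]' --newtons 80

```text
time: 49.25
tool_pos: [0.4927, 0.256, 0.0312]
eef_rot: [1.0, -0.006, -0.001, 0.0]
ft_force: [-0.1, -0.1, 0.3]
width: 0.399
gripper_force: 0.0
```

Request:
play_rows --delta_rot '[[0,0,0],[0,0,0],[0,0,0],[0,0,0],[0,0,0]]' --dp '[[0,0,0],[0,0,0],[0,0,0],[0,0,0],[0,0,0]]' --grip '[0,0,0,0,0]'

```text
time: 49.75
tool_pos: [0.4944, 0.2561, 0.0332]
eef_rot: [1.0, -0.006, 0.001, -0.001]
ft_force: [-1.8, -0.2, 6.8]
width: 0.155
gripper_force: 79.0
```

Request:
play_rows --delta_rot '[[0,0,0],[0,0,0],[0,0,0],[0,0,0],[0,0,0]]' --dp '[[0,0,0.4],[0,0,0.7],[0,0,0.9],[0,0,0.9],[0,0,0.5]]' --grip '[0,0,0,0,0]' --newtons 100

```text
time: 50.25
tool_pos: [0.495, 0.2558, 0.2057]
eef_rot: [1.0, -0.007, 0.002, -0.001]
ft_force: [1.2, 0.2, -1.6]
width: 0.147
gripper_force: 99.4
```

Run:
```python
from h import *
go(.494,-.3588,.2,6.4)
```

```text
t 50.2 pos [0.495  0.2558 0.2057] closing -90.8 axis z [ 0.004  0.003 -1.   ] w 0.147 F [ 1.2  0.2 -1.6]
  total dp shares [ -0.02  -12.293  -0.113] rot shares -13.81 (deg -82.8 )
```

Request:
play_rows --delta_rot '[[0,0,1],[0,0,1],[0,0,1],[0,0,1],[0,0,1]]' --dp '[[-0.1,-0.74,0],[-0.1,-0.74,0],[-0.1,-0.74,0],[-0.1,-0.74,0],[-0.1,-0.74,0]]' --grip '[0,0,0,0,0]'

```text
time: 50.75
tool_pos: [0.4682, 0.0692, 0.2023]
eef_rot: [0.967, 0.255, 0.0, -0.0]
ft_force: [0.5, -0.6, -2.3]
width: 0.146
gripper_force: 99.4
```

Request:
play_rows --delta_rot '[[0,0,1],[0,0,1],[0,0,1],[0,0,1],[0,0,1]]' --dp '[[0,-0.74,0],[0,-0.74,0],[0,-0.74,0],[0,-0.74,0],[0,-0.74,0]]' --grip '[0,0,0,0,0]'

```text
time: 51.25
tool_pos: [0.4684, -0.1159, 0.2024]
eef_rot: [0.868, 0.496, 0.001, 0.0]
ft_force: [0.8, 0.5, -1.6]
width: 0.146
gripper_force: 99.4
```

Request:
play_rows --delta_rot '[[0,0,1],[0,0,1],[0,0,1],[0,0,1],[0,0,1]]' --dp '[[0.1,-0.74,0],[0.1,-0.74,0],[0.1,-0.74,0],[0.1,-0.74,0],[0.1,-0.74,0]]' --grip '[0,0,0,0,0]'

```text
time: 51.75
tool_pos: [0.4934, -0.301, 0.2023]
eef_rot: [0.71, 0.704, 0.0, 0.0]
ft_force: [0.1, 0.1, -2.6]
width: 0.148
gripper_force: 99.4
```

Request:
play_rows --delta_rot '[[0,0,1],[0,0,0.2],[0,0,0],[0,0,0],[0,0,0]]' --dp '[[0,-0.74,0],[0,-0.45,0],[0,0,-0.6],[0,0,-0.6],[0,0,0]]' --grip '[0,0,0,0,0]'

```text
time: 52.25
tool_pos: [0.491, -0.357, 0.1386]
eef_rot: [0.666, 0.746, -0.001, -0.003]
ft_force: [-0.2, 1.3, -2.0]
width: 0.141
gripper_force: 99.3
```

Run:
```python
from h import *
print(trayS(r.read_camera("scene")))
go(.494,-.3588,.014,6.4)
```

```text
(925.0, [(361, 327), (395, 300), (405, 317), (394, 347)])
t 52.3 pos [ 0.4923 -0.358   0.1408] closing 6.5 axis z [-0.003  0.002 -1.   ] w 0.144 F [-0.8  0.3 -0.8]
  total dp shares [ 0.034 -0.017 -2.536] rot shares -0.01 (deg -0.1 )
```

Request:
play_rows --delta_rot '[[0,0,0],[0,0,0],[0,0,0],[0,0,0],[0,0,0]]' --dp '[[0.01,0,-0.4],[0,0,-0.7],[0,0,-0.7],[0,0,-0.4],[0,0,0]]' --grip '[0,0,0,0,0]'

```text
time: 52.8
tool_pos: [0.4935, -0.358, 0.0311]
eef_rot: [0.666, 0.746, -0.0, -0.001]
ft_force: [-1.2, 0.2, -2.5]
width: 0.143
gripper_force: 99.3
```

Request:
play_rows --delta_rot '[[0,0,0],[0,0,0],[0,0,0],[0,0,0],[0,0,0]]' --dp '[[0,0,-0.2],[0,0,-0.06],[0,0,0],[0,0,0],[0,0,0]]' --grip '[0,0,0,0,0]'

```text
time: 53.3
tool_pos: [0.4945, -0.3591, 0.0195]
eef_rot: [0.666, 0.746, 0.0, 0.001]
ft_force: [-0.4, -0.2, -2.1]
width: 0.146
gripper_force: 99.4
```

Request:
play_rows --delta_rot '[[0,0,0],[0,0,0],[0,0,0],[0,0,0],[0,0,0]]' --dp '[[0,0,-0.1],[0,0,0],[0,0,0],[0,0,0],[0,0,0]]' --grip '[0,0,0.2,0.3,0.3]'

```text
time: 53.8
tool_pos: [0.4943, -0.359, 0.0141]
eef_rot: [0.666, 0.746, 0.0, 0.0]
ft_force: [0.2, 0.6, -0.1]
width: 0.301
gripper_force: 0.0
```

Request:
play_rows --delta_rot '[[0,0,0],[0,0,0],[0,0,0],[0,0,0],[0,0,-1]]' --dp '[[0,0,0.3],[0,0,0.7],[0,0,0.9],[0,0,0.9],[0,0.7,0.8]]' --grip '[0.3,0.3,0.4,0.4,0.4]'

```text
time: 54.3
tool_pos: [0.4933, -0.3309, 0.1959]
eef_rot: [0.707, 0.707, -0.001, 0.003]
ft_force: [0.3, 0.1, 0.6]
width: 0.398
gripper_force: 0.0
```

Request:
play_rows --delta_rot '[[0,0,-1],[0,0,-1],[0,0,-1],[0,0,-1],[0,0,-1]]' --dp '[[-0.1,0.8,0],[-0.1,0.8,0],[-0.1,0.8,0],[-0.1,0.8,0],[0,0.8,0]]' --grip '[0.4,0.4,0.4,0.4,0.4]'

```text
time: 54.8
tool_pos: [0.4733, -0.1245, 0.1925]
eef_rot: [0.865, 0.501, 0.001, -0.0]
ft_force: [1.4, 0.4, 0.3]
width: 0.401
gripper_force: 0.0
```

Request:
play_rows --delta_rot '[[0,0,-1],[0,0,-1],[0,0,-1],[0,0,-1],[0,0,-1]]' --dp '[[0,0.8,0],[0,0.8,0],[0,0.8,0],[0,0.8,0],[0,0.8,0]]' --grip '[0.4,0.4,0.4,0.4,0.4]'

```text
time: 55.3
tool_pos: [0.474, 0.0759, 0.1926]
eef_rot: [0.965, 0.261, 0.001, -0.001]
ft_force: [1.0, 0.2, -0.4]
width: 0.399
gripper_force: 0.0
```

Run:
```python
from h import *
im=r.read_camera("top"); cv2.imwrite("pics/t11.png",im); print(trayT(im))
go(.495,.3053,.2,-90.7)
```

```text
([(0.494, -0.3585, 131, 168, 6.4, (np.float64(431.6), np.float64(207.4)))], [(0.4949, -0.3589, 18, 96, 96.5, (np.float64(430.8), np.float64(207.2))), (0.5504, -0.3539, 18, 97, 96.5, (np.float64(429.0), np.float64(193.1)))])
t 55.4 pos [0.4739 0.084  0.1919] closing -59.6 axis z [-0.     0.005 -1.   ] w 0.399 F [-0.1  6.9 -1.1]
  total dp shares [0.423 4.426 0.162] rot shares -5.18 (deg -31.1 )
```

Request:
play_rows --delta_rot '[[0,0,-0.87],[0,0,-0.87],[0,0,-0.87],[0,0,-0.87],[0,0,-0.87]]' --dp '[[0.05,0.75,0],[0.05,0.75,0],[0.05,0.75,0],[0.05,0.75,0],[0.1,0.75,0]]' --grip '[0.4,0.4,0.4,0.4,0.4]'

```text
time: 55.85
tool_pos: [0.4889, 0.2633, 0.1925]
eef_rot: [0.999, 0.037, 0.0, -0.001]
ft_force: [1.4, -0.2, 0.2]
width: 0.402
gripper_force: 0.0
```

Request:
play_rows --delta_rot '[[0,0,-0.87],[0,0,0],[0,0,0],[0,0,0],[0,0,0]]' --dp '[[0.1,0.75,0],[0,0,-0.8],[0,0,-0.8],[0,0,0],[0,0,0]]' --grip '[0.4,0.4,0.4,0.4,0.4]'

```text
time: 56.35
tool_pos: [0.4945, 0.2986, 0.1127]
eef_rot: [1.0, -0.008, 0.0, 0.0]
ft_force: [-0.8, -0.1, 0.4]
width: 0.398
gripper_force: 0.0
```

Run:
```python
from h import *
go(.495,.3055,.032,-90.7)
```

```text
t 56.4 pos [0.4945 0.2986 0.1127] closing -90.9 axis z [ 0. -0. -1.] w 0.398 F [-0.8 -0.1  0.4]
  total dp shares [ 0.01   0.137 -1.613] rot shares 0.03 (deg 0.2 )
```

Request:
play_rows --delta_rot '[[0,0,0],[0,0,0],[0,0,0],[0,0,0],[0,0,0]]' --dp '[[0,0.137,-0.3],[0,0,-0.5],[0,0,-0.5],[0,0,-0.3],[0,0,0]]' --grip '[0.4,0.4,0.4,0.4,0.4]' --newtons 80

```text
time: 56.85
tool_pos: [0.4935, 0.306, 0.0306]
eef_rot: [1.0, -0.007, -0.001, 0.0]
ft_force: [0.7, -0.9, 0.0]
width: 0.399
gripper_force: 0.0
```

Request:
play_rows --delta_rot '[[0,0,0],[0,0,0],[0,0,0],[0,0,0],[0,0,0]]' --dp '[[0,0,0],[0,0,0],[0,0,0],[0,0,0],[0,0,0]]' --grip '[0,0,0,0,0]'

```text
time: 57.35
tool_pos: [0.495, 0.3063, 0.033]
eef_rot: [1.0, -0.007, 0.001, -0.001]
ft_force: [-1.9, -0.4, 6.7]
width: 0.153
gripper_force: 79.2
```

Request:
play_rows --delta_rot '[[0,0,0],[0,0,0],[0,0,0],[0,0,0],[0,0,0]]' --dp '[[0,0,0.4],[0,0,0.7],[0,0,0.9],[0,0,0.9],[0,0,0.5]]' --grip '[0,0,0,0,0]' --newtons 100

```text
time: 57.85
tool_pos: [0.4955, 0.3062, 0.2054]
eef_rot: [1.0, -0.008, 0.002, -0.001]
ft_force: [1.1, 1.1, -1.5]
width: 0.145
gripper_force: 99.3
```

Run:
```python
from h import *
print(trayT(r.read_camera("top"))[0])
go(.4393,-.3649,.2,6.4)
```

```text
[(0.4938, -0.3589, 130, 168, 6.4, (np.float64(431.6), np.float64(207.4)))]
t 57.9 pos [0.4971 0.3068 0.2082] closing -90.9 axis z [ 0.007  0.005 -1.   ] w 0.147 F [1.6 0.3 0.1]
  total dp shares [ -1.155 -13.435  -0.163] rot shares -13.79 (deg -82.7 )
```

Request:
play_rows --delta_rot '[[0,0,1],[0,0,1],[0,0,1],[0,0,1],[0,0,1]]' --dp '[[-0.1,-0.75,0],[-0.1,-0.75,0],[-0.1,-0.75,0],[-0.1,-0.75,0],[-0.1,-0.75,0]]' --grip '[0,0,0,0,0]'

```text
time: 58.4
tool_pos: [0.4686, 0.117, 0.2017]
eef_rot: [0.967, 0.254, 0.0, -0.0]
ft_force: [0.6, -0.1, -1.4]
width: 0.143
gripper_force: 99.3
```

Request:
play_rows --delta_rot '[[0,0,1],[0,0,1],[0,0,1],[0,0,1],[0,0,1]]' --dp '[[0,-0.75,0],[0,-0.75,0],[0,-0.75,0],[0,-0.75,0],[0,-0.75,0]]' --grip '[0,0,0,0,0]'

```text
time: 58.9
tool_pos: [0.4688, -0.0704, 0.2017]
eef_rot: [0.869, 0.496, 0.0, -0.0]
ft_force: [-0.3, 0.1, -2.2]
width: 0.144
gripper_force: 99.3
```

Request:
play_rows --delta_rot '[[0,0,1],[0,0,1],[0,0,1],[0,0,1],[0,0,1]]' --dp '[[-0.1,-0.75,0],[-0.1,-0.75,0],[-0.1,-0.75,0],[-0.1,-0.75,0],[-0.1,-0.75,0]]' --grip '[0,0,0,0,0]'

```text
time: 59.4
tool_pos: [0.4436, -0.258, 0.2017]
eef_rot: [0.711, 0.703, 0.0, 0.0]
ft_force: [1.0, 0.4, -2.3]
width: 0.142
gripper_force: 99.3
```

Request:
play_rows --delta_rot '[[0,0,1],[0,0,0.2],[0,0,0],[0,0,0],[0,0,0]]' --dp '[[-0.1,-0.75,0],[0,-0.75,0],[0,-0.6,0],[0,0,-0.8],[0,0,0]]' --grip '[0,0,0,0,0]'

```text
time: 59.9
tool_pos: [0.4363, -0.3603, 0.1579]
eef_rot: [0.667, 0.745, -0.001, -0.003]
ft_force: [-0.7, 1.7, -1.9]
width: 0.144
gripper_force: 99.2
```

Run:
```python
from h import *
print(trayS(r.read_camera("scene")))
go(.4393,-.3649,.014,6.4)
```

```text
(534.5, [(361, 327), (377, 314), (399, 336), (392, 346)])
t 60.0 pos [ 0.4374 -0.3603  0.1598] closing 6.3 axis z [-0.004  0.003 -1.   ] w 0.143 F [ 0.6  0.2 -1.3]
  total dp shares [ 0.039 -0.091 -2.915] rot shares 0.01 (deg 0.1 )
```

Request:
play_rows --delta_rot '[[0,0,0],[0,0,0],[0,0,0],[0,0,0],[0,0,0]]' --dp '[[0.01,-0.05,-0.6],[0,0,-0.8],[0,0,-0.8],[0,0,-0.4],[0,0,0]]' --grip '[0,0,0,0,0]'

```text
time: 60.45
tool_pos: [0.439, -0.3623, 0.0303]
eef_rot: [0.666, 0.746, 0.0, -0.002]
ft_force: [-0.3, 0.7, -1.1]
width: 0.148
gripper_force: 99.2
```

Request:
play_rows --delta_rot '[[0,0,0],[0,0,0],[0,0,0],[0,0,0],[0,0,0]]' --dp '[[0,0,-0.2],[0,0,-0.06],[0,0,0],[0,0,0],[0,0,0]]' --grip '[0,0,0,0,0]'

```text
time: 60.95
tool_pos: [0.44, -0.3643, 0.0192]
eef_rot: [0.667, 0.745, 0.0, 0.001]
ft_force: [0.3, -0.1, -1.6]
width: 0.152
gripper_force: 99.2
```

Request:
play_rows --delta_rot '[[0,0,0],[0,0,0],[0,0,0],[0,0,0],[0,0,0]]' --dp '[[0,0,-0.1],[0,0,0],[0,0,0],[0,0,0],[0,0,0]]' --grip '[0,0,0.2,0.3,0.3]'

```text
time: 61.45
tool_pos: [0.4398, -0.3643, 0.0136]
eef_rot: [0.667, 0.745, -0.0, 0.0]
ft_force: [0.1, -0.4, -0.0]
width: 0.298
gripper_force: 0.0
```

Request:
play_rows --delta_rot '[[0,0,0],[0,0,0],[0,0,0],[0,0,0],[0,0,0]]' --dp '[[0,0,0.3],[0,0,0.7],[0,0,0.9],[0,0,0.9],[0,0.7,0.8]]' --grip '[0.3,0.3,0.4,0.4,0.4]'

```text
time: 61.95
tool_pos: [0.4391, -0.3356, 0.1953]
eef_rot: [0.669, 0.743, -0.001, 0.003]
ft_force: [1.6, -0.0, 1.0]
width: 0.397
gripper_force: 0.0
```

Request:
play_rows --delta_rot '[[0,0,0],[0,0,0],[0,0,0],[0,0,0],[0,0,0]]' --dp '[[0,0.8,0],[0,0.8,0],[0,0.8,0],[0,0.8,0],[0,0.8,0]]' --grip '[0.4,0.4,0.4,0.4,0.4]'

```text
time: 62.45
tool_pos: [0.4394, -0.1297, 0.1921]
eef_rot: [0.667, 0.745, 0.001, 0.0]
ft_force: [0.0, 0.5, -0.5]
width: 0.398
gripper_force: 0.0
```

Request:
play_rows --delta_rot '[[0,0,0],[0,0,0],[0,0,0]]' --dp '[[0,0.5,0],[0,0,0],[0,0,0]]' --grip '[0.4,0.4,0.4]'

```text
time: 62.75
tool_pos: [0.4398, -0.1062, 0.1919]
eef_rot: [0.666, 0.746, 0.0, 0.0]
ft_force: [0.8, -0.7, 0.3]
width: 0.398
gripper_force: 0.0
```

Run:
```python
from h import *
im=r.read_camera("top"); print(trayT(im)); b=r.read_camera("scene"); go()
cv2.imwrite("pics/end.png",np.vstack([cv2.resize(v,(780,297),interpolation=cv2.INTER_CUBIC) for v in(im[160:240,245:455],b[180:360,215:455][40:,:])]))
```

```text
([(0.494, -0.3589, 130, 168, 6.4, (np.float64(431.6), np.float64(207.4)))], [(0.4406, -0.3642, 18, 96, 96.5, (np.float64(432.8), np.float64(221.1))), (0.4949, -0.3589, 18, 96, 96.5, (np.float64(430.8), np.float64(207.2))), (0.5501, -0.3539, 18, 97, 96.0, (np.float64(429.0), np.float64(193.1)))])
t 62.9 pos [ 0.4397 -0.1074  0.1916] closing 6.3 axis z [ 0.001 -0.    -1.   ] w 0.4 F [-0.5 -0.5 -0.5]
  total dp shares [0. 0. 0.] rot shares 0.0 (deg 0 )
```

View pics/end.png

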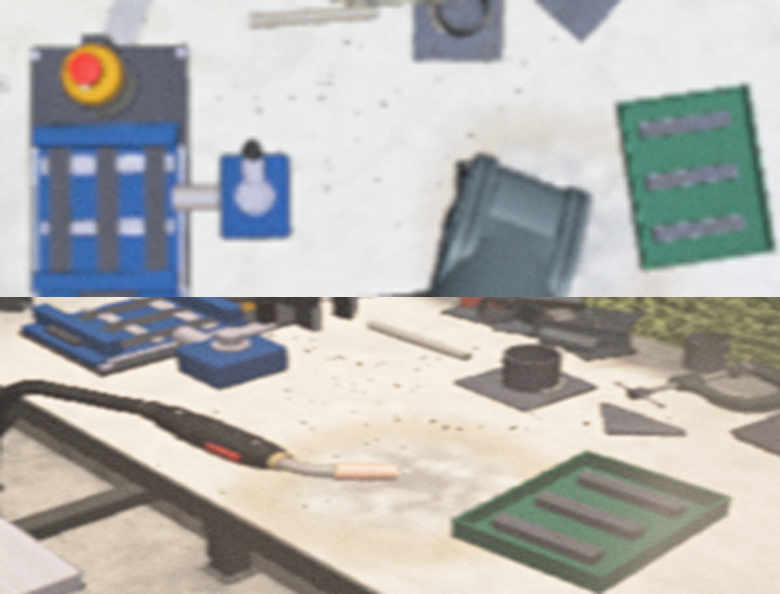

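The picture shows the three bars lying flat and apart in the tray, at top-view crop (685,125), (692,178) and (697,228). The jaw is fully open, the cap is up and the other things on the table have not moved.

```bash
python3 -c "
from bench import r
print(r.sign_off())"
```

```text
the job is handed in; nothing more can be done
None
```

The job is handed in: I clamped all three bars in the vise, pressed the cap fully down and let it spring back, wound the jaw fully open, and laid the bars flat and apart in the drip tray.

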